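# Tidy the candle corner of the windowsill

### The arm

A 6-joint arm with a two-finger parallel gripper is mounted at the origin on the work surface. World frame = base frame: x ahead of the robot, y to its left, z up, the work surface at z = 0. Lengths are in m, angles in rad, forces in N, time in s.
With the tool pointing down it reaches from about 0.35 to 0.975 m from the base axis. Payload 4.9 kg.
Tool frame: the origin (TCP) lies on the centre line of the jaws, within the pads' length; the fingertips stand 8 mm ahead of it and the grasp point (between the pads) lies 11 mm behind it; z points along the fingers, y is the direction in which the jaws open and shut (so a half turn about z gives the same grasp; the last joint's range is limited). The gripper opens to 85 mm and grips with 20 to 120 N. Pads are 22 mm wide; open, the fingers measure 114 mm over their backs; the gripper's body (76 mm by 85 mm) begins 54 mm behind the grasp point. The pads swing forward as they close: fully open they stand 13 mm farther back than shut.
Start: joints at [1.203, 0.053, 1.613, -0, 1.476, -0.119], TCP at [0.154, 0.606, 0.239] pointing down, gripper open.
Joint ranges: [-3.01, 3.01], [-1.01, 2.22], [0.06, 2.58], [-1.02, 4.17], [0.09, 2.62], [-3.14, 3.14]. Speed limits (rad/s): [2.57, 2.57, 3.14, 3.14, 3.14, 3.14].

### API

Orientations are given as a rotation vector (axis times angle).
In Python, from station import get_obs, get_image, calibration, finish_job gives the robot as it stands. The module is installed in compiled form; this text tells all that it offers.
- The arm moves only by the shell command python3 -m jog 'ROWS' [FORCE]. ROWS is JSON, a list of rows, each a list of 7 numbers: the shift along the tool's x, y, z in cm, then the turn, a rotation vector about the tool's x, y, z in rad, then the closure in counts, from 0 (fully open) to 255 (shut). In form: [[dx, dy, dz, ax, ay, az, jaw], ...]. A call has 1 to 8 rows; each row is the pose to reach, as a shift and turn from the pose measured when the call began, along the tool's axes at that moment; what a row does not reach only later rows make up. A row lasts 1/12 s, in which the tool goes at most 41.7 mm and 7.16 degrees, less where a joint would pass 70% of its speed; a pose out of reach is approached as far as the arm can. A call with a gripper value outside its range is refused whole. The fingers move at their own pace and stop on an object; FORCE is the grip in N (left out, the last holds). Time passes only in rows, so rows that repeat a pose let the fingers close. It gives the time, the measured TCP pose, the force and the opening at its end, in the units of the state.
- get_obs(): the state, without advancing time (a new reading comes with each control period).
- get_image(name): name is "scene" or "side" or "wrist"; returns the picture (420x560x3 uint8, red, green, blue); there is no depth.
- calibration(name): a dict with "vfov" (degrees; the focal length in pixels is half the picture's height over the tangent of half this angle, whatever the lens; pixels are square), "cx", "cy" (the principal point, pixels), "dist_coeffs" ([k1, k2, p1, p2, k3] as OpenCV has them; the pictures are not rectified), "R" (3x3) and "t" (3): a world point X has camera coordinates R X + t. Camera axes: x right, y down, z forward; pixel columns grow to the right and rows downward; lengths in m; the calibration is good to about 2 mm. A picture is of the moment at which its call begins: read the wrist's pose just before it. calibration takes no time and is no camera call; for the wrist camera it gives the pose at the moment of the call.
- finish_job(): hands the job in, once; it reports no verdict.
The state is a dict: "t": time; "q": joint angles; "dq": joint speeds; "effort": joint torques, N m; "tool_pos": TCP position; "tool_rot": TCP orientation; "contact_force": force on the tool from outside, world axes, zero at the start; "wrist_torque": the same for the moment, N m; "opening": finger opening in m.
Only numpy, scipy, OpenCV 4.12 (cv2) and the standard library are available. Lean on these libraries where they do the work, as an engineer would, in place of code of your own. Each camera call takes 0.05 s, during which the arm holds its last target. There are 200 camera calls.

### The job

Tidy the candle corner of the sill: put both dreidels (one was left in the wooden trough) in the glass bowl, and stack all the spare candles in the trough as a log-pile pyramid, lying lengthwise and not sticking out past its ends: three side by side on the floor, the others saddled in the gaps of the layer below. Hang each rinsed candle cup mouth-down on a draining peg of its own, well down so that the peg reaches nearly to the cup's bottom inside. Do not knock over or shove about the bowl, the menorah, the egg cup or the matchbox.

Things in the scene. Friction and masses are not known exactly. Their poses are not given: they have to be found in the camera images.
- candle0_center (a point): Centre of a short ivory pillar candle lying on its side: a smooth wax cylinder 48 mm in diameter and 60 mm long with flat ends, about 90 g. The x axis runs along the candle; it rolls easily about it, so y and z can point anywhere. Best gripped across its two flat ends (60 mm), as that keeps its sides free. All six candles are alike; four to six are there.
- candle1_center (a point): Centre of a short ivory pillar candle lying on its side: a smooth wax cylinder 48 mm in diameter and 60 mm long with flat ends, about 90 g. The x axis runs along the candle; it rolls easily about it, so y and z can point anywhere. Best gripped across its two flat ends (60 mm), as that keeps its sides free. All six candles are alike; four to six are there.
- candle2_center (a point): Centre of a short ivory pillar candle lying on its side: a smooth wax cylinder 48 mm in diameter and 60 mm long with flat ends, about 90 g. The x axis runs along the candle; it rolls easily about it, so y and z can point anywhere. Best gripped across its two flat ends (60 mm), as that keeps its sides free. All six candles are alike; four to six are there.
- candle3_center (a point): Centre of a short ivory pillar candle lying on its side: a smooth wax cylinder 48 mm in diameter and 60 mm long with flat ends, about 90 g. The x axis runs along the candle; it rolls easily about it, so y and z can point anywhere. Best gripped across its two flat ends (60 mm), as that keeps its sides free. All six candles are alike; four to six are there.
- candle4_center (a point): Centre of a short ivory pillar candle lying on its side: a smooth wax cylinder 48 mm in diameter and 60 mm long with flat ends, about 90 g. The x axis runs along the candle; it rolls easily about it, so y and z can point anywhere. Best gripped across its two flat ends (60 mm), as that keeps its sides free. All six candles are alike; four to six are there.
- candle5_center (a point): Centre of a short ivory pillar candle lying on its side: a smooth wax cylinder 48 mm in diameter and 60 mm long with flat ends, about 90 g. The x axis runs along the candle; it rolls easily about it, so y and z can point anywhere. Best gripped across its two flat ends (60 mm), as that keeps its sides free. All six candles are alike; four to six are there.
- cup0_center (a point): Centre (half-way up, on the axis) of a white ceramic candle cup, a plain straight tumbler 60 mm in outside diameter and 68 mm tall, about 120 g. It starts mouth-down on the sill; z points from the mouth to the closed bottom (up, at the start). Mouth plane at z = -34 mm; walls 4 mm thick (inside diameter 52 mm), bottom 4 mm thick, so the inside of the bottom is at z = +30 mm. The two cups are alike.
- cup1_center (a point): Centre (half-way up, on the axis) of a white ceramic candle cup, a plain straight tumbler 60 mm in outside diameter and 68 mm tall, about 120 g. It starts mouth-down on the sill; z points from the mouth to the closed bottom (up, at the start). Mouth plane at z = -34 mm; walls 4 mm thick (inside diameter 52 mm), bottom 4 mm thick, so the inside of the bottom is at z = +30 mm. The two cups are alike.
- dreidel0_center (a point): Centre of the square part of a small grey plastic dreidel (spinning top) lying on a flat side on the floor of the trough: a cube of 26 mm with a blunt point at +x and a thin 20 mm stem at -x, 62 mm long in all along x, 15 g.
- dreidel1_center (a point): Centre of the square part of a small grey plastic dreidel (spinning top) lying on a flat side on the sill: a cube of 26 mm with a blunt point at +x and a thin 20 mm stem at -x, 62 mm long in all along x, 15 g.
- trough: Fixed shallow oak trough, open at both ends, 90 mm long (x) and 164 mm wide (y). Origin at the centre of its underside, on the sill. Floor 8 mm thick; side rails along x, 8 mm thick, their tops 34 mm above the sill, at y = +/-78 mm: 148 mm between them, room for three candles side by side lying along x (4 mm to spare).
- peg0_tip (a point): Outermost point of the round end of a fixed wooden draining peg, 20 mm thick, 95 mm long, on the pegboard on the window jamb. The frame is the pegboard's: z up, -y straight out of the board, x along it. The peg points up and outward, 42 degrees from upright, along (0, -0.669, 0.743) in this frame. The pegs stand 120 mm apart along x (peg0 at the smaller x); either cup may go on either.
- peg1_tip (a point): Outermost point of the round end of a fixed wooden draining peg, 20 mm thick, 95 mm long, on the pegboard on the window jamb. The frame is the pegboard's: z up, -y straight out of the board, x along it. The peg points up and outward, 42 degrees from upright, along (0, -0.669, 0.743) in this frame. The pegs stand 120 mm apart along x (peg0 at the smaller x); either cup may go on either.
- menorah: Bystander: aluminium menorah, 235 mm wide (x) and about 220 mm tall, on a fixed slate tray 8 mm high. Origin at the centre of its foot.
- egg_cup: Bystander: ceramic egg cup, 47 mm wide, 62 mm tall. Origin at the centre of its foot.
- matchbox: Bystander: matchbox 53 x 36 x 16 mm. Origin under its centre.
- glass_bowl: Glass dessert bowl, open at the top, 102 mm across the rim and 46 mm tall, 250 g, standing loose on the sill; its 5 mm thick base is about 60 mm wide inside and its wall is 4 mm thick. Origin under its centre, on the sill.
Mind the look-alikes: they are no part of the job. Leave any yellow look-alike of the part that bears cup0_center alone. What is shaped like the part that bears cup1_center but pink is not meant.

How it is judged:
At the end, for the whole second after the job is handed in: Both dreidels lie in the bowl; every candle lies in the trough in the first, second or third layer of the pile (height within 7 mm, 18 mm lengthwise, 0.2 rad); each cup hangs on a peg, the tip inside it at most 20 mm from its bottom, its axis within 1.1 rad of upright; all at rest ((z of candle0_center in the frame of trough between 0.025 and 0.039 m or z of candle0_center in the frame of trough between 0.0662 and 0.0802 m or z of candle0_center in the frame of trough between 0.1075 and 0.1215 m) and x of candle0_center in the frame of trough between -0.018 and 0.018 m and y of candle0_center in the frame of trough between -0.058 and 0.058 m and angle between the x axis of each of candle0_center, candle1_center, candle2_center, candle3_center, candle4_center, candle5_center and the x axis of trough, either way round below 0.2 rad and linear speed of each of candle0, candle1, candle2, candle3, candle4, candle5, cup0, cup1, dreidel0, dreidel1 below 0.03 m/s and (z of candle1_center in the frame of trough between 0.025 and 0.039 m or z of candle1_center in the frame of trough between 0.0662 and 0.0802 m or z of candle1_center in the frame of trough between 0.1075 and 0.1215 m) and x of candle1_center in the frame of trough between -0.018 and 0.018 m and y of candle1_center in the frame of trough between -0.058 and 0.058 m and (z of candle2_center in the frame of trough between 0.025 and 0.039 m or z of candle2_center in the frame of trough between 0.0662 and 0.0802 m or z of candle2_center in the frame of trough between 0.1075 and 0.1215 m) and x of candle2_center in the frame of trough between -0.018 and 0.018 m and y of candle2_center in the frame of trough between -0.058 and 0.058 m and (z of candle3_center in the frame of trough between 0.025 and 0.039 m or z of candle3_center in the frame of trough between 0.0662 and 0.0802 m or z of candle3_center in the frame of trough between 0.1075 and 0.1215 m) and x of candle3_center in the frame of trough between -0.018 and 0.018 m and y of candle3_center in the frame of trough between -0.058 and 0.058 m and (z of candle4_center in the frame of trough between 0.025 and 0.039 m or z of candle4_center in the frame of trough between 0.0662 and 0.0802 m or z of candle4_center in the frame of trough between 0.1075 and 0.1215 m) and x of candle4_center in the frame of trough between -0.018 and 0.018 m and y of candle4_center in the frame of trough between -0.058 and 0.058 m and (z of candle5_center in the frame of trough between 0.025 and 0.039 m or z of candle5_center in the frame of trough between 0.0662 and 0.0802 m or z of candle5_center in the frame of trough between 0.1075 and 0.1215 m) and x of candle5_center in the frame of trough between -0.018 and 0.018 m and y of candle5_center in the frame of trough between -0.058 and 0.058 m and ((z of peg0_tip in the frame of cup0_center between 0.01 and 0.036 m and x of peg0_tip in the frame of cup0_center between -0.028 and 0.028 m and y of peg0_tip in the frame of cup0_center between -0.028 and 0.028 m) or (z of peg1_tip in the frame of cup0_center between 0.01 and 0.036 m and x of peg1_tip in the frame of cup0_center between -0.028 and 0.028 m and y of peg1_tip in the frame of cup0_center between -0.028 and 0.028 m)) and angle between each of cup0_center, cup1_center's own z axis and vertical below 1.1 rad and angular speed of each of cup0, cup1 below 0.5 rad/s and ((z of peg0_tip in the frame of cup1_center between 0.01 and 0.036 m and x of peg0_tip in the frame of cup1_center between -0.028 and 0.028 m and y of peg0_tip in the frame of cup1_center between -0.028 and 0.028 m) or (z of peg1_tip in the frame of cup1_center between 0.01 and 0.036 m and x of peg1_tip in the frame of cup1_center between -0.028 and 0.028 m and y of peg1_tip in the frame of cup1_center between -0.028 and 0.028 m)) and horizontal distance between each of dreidel0_center, dreidel1_center and glass_bowl below 0.045 m and z of dreidel0_center in the frame of glass_bowl between 0.012 and 0.06 m and z of dreidel1_center in the frame of glass_bowl between 0.012 and 0.06 m); the robot touches nothing.
It fails at once if the menorah is knocked over or shifted by more than 6 cm (distance of menorah from where it was at the start of the episode above 0.06 m or angle between menorah's own z axis and vertical above 0.7 rad).
It fails at once if the egg cup is knocked over or shifted by more than 6 cm (distance of egg_cup from where it was at the start of the episode above 0.06 m or angle between egg_cup's own z axis and vertical above 0.7 rad).
It fails at once if the glass bowl is knocked over or shifted by more than 6 cm (distance of glass_bowl from where it was at the start of the episode above 0.06 m or angle between glass_bowl's own z axis and vertical above 0.7 rad).
It fails at once if the matchbox is knocked over or shifted by more than 6 cm (distance of matchbox from where it was at the start of the episode above 0.06 m or angle between matchbox's own z axis and vertical above 0.7 rad).
Of candle0, candle1, candle2, candle3, candle4, candle5 only 4 to 6 are there at a start; the rules pass over those that are not, and their reading is None.
At some moment in a run one of cup0, cup1 may be knocked a few centimetres aside while the robot is not near it.
Once in a run the grip may slacken for a moment while it holds something.
It also fails if it takes over 210 s, if anything falls off the work surface, if the arm or the gripper's body presses on something with over 40 N, if the wrist force passes 120 N, or if a joint passes its speed limit or range.

## Working session

There is one attempt and no reset: what is moved stays moved. The work goes in short steps, Python scripts to look and compute and a shell command to move; the robot and the scene stay as the last step left them, time stands still between calls to the robot, and variables do not carry over. Pictures are saved under pics/ and viewed, about 12 in all and at most 16, crops included, and the job is handed in when it is done.

```bash
mkdir -p pics && cat > h.py <<'E'
import numpy as np,cv2
from scipy.spatial.transform import Rotation as Ro
from station import get_obs,get_image,calibration
def K(c):
    f=210/np.tan(np.radians(c["vfov"])/2); return np.array([[f,0,c["cx"]],[0,f,c["cy"]],[0,0,1.]])
def snap(n,fn=None):
    c=calibration(n); im=get_image(n)
    if fn: cv2.imwrite("pics/"+fn+".png",im[:,:,::-1])
    return im,c
def ray(c,uv):
    p=cv2.undistortPoints(np.array(uv,float).reshape(-1,1,2),K(c),np.array(c["dist_coeffs"],float)).reshape(-1,2)
    R=np.array(c["R"]);t=np.array(c["t"])
    return -R.T@t,(np.c_[p,np.ones(len(p))])@R
def onz(c,uv,z):
    o,d=ray(c,uv); z=np.broadcast_to(z,len(d)); return o+d*((z-o[2])/d[:,2])[:,None]
def proj(c,X):
    R=np.array(c["R"]);r,_=cv2.Rodrigues(R)
    return cv2.projectPoints(np.array(X,float).reshape(-1,1,3),r,np.array(c["t"],float),K(c),np.array(c["dist_coeffs"],float))[0].reshape(-1,2)
def tri(c1,u1,c2,u2):
    o1,d1=ray(c1,[u1]);o2,d2=ray(c2,[u2]);d1=d1[0]/np.linalg.norm(d1);d2=d2[0]/np.linalg.norm(d2)
    A=np.c_[d1,-d2];s=np.linalg.lstsq(A,o2-o1,rcond=None)[0]
    a=o1+s[0]*d1;b=o2+s[1]*d2; return (a+b)/2,np.linalg.norm(a-b)
def sh(target,rotdown=None):
    "shift in tool axes (cm) to target; turn (rotvec tool axes) to R target"
    o=get_obs();R=Ro.from_rotvec(o["tool_rot"])
    d=R.inv().apply(np.array(target)-o["tool_pos"])*100
    a=np.zeros(3) if rotdown is None else (R.inv()*rotdown).as_rotvec()
    return np.r_[d.round(2),a.round(3)]
E
python3 - <<'E'
from h import *
import pickle
o=get_obs();print(o["t"],o["tool_pos"],Ro.from_rotvec(o["tool_rot"]).as_matrix().round(3),o["opening"])
for n in("scene","side","wrist"):
    im,c=snap(n,n+"0");R=np.array(c["R"]);print(n,c["vfov"],c["dist_coeffs"],(-R.T@np.array(c["t"])).round(3),R[2].round(3))
    pickle.dump((im,c),open(n+"0.pkl","wb"))
E
```

```text
0.0 [0.15367617 0.60519149 0.23803565] [[-0.969  0.246 -0.001]
 [ 0.246  0.969 -0.002]
 [ 0.    -0.002 -1.   ]] 0.0856463843558021
scene 46.39759776889437 [-0.05470161  0.          0.          0.          0.        ] [ 1.56  -0.24   0.833] [-0.829  0.09  -0.552]
side 42.42007232695987 [-0.0729511  0.         0.         0.         0.       ] [-0.157 -0.993  1.196] [ 0.457  0.557 -0.693]
wrist 66.77319657706994 [-0.00418056  0.          0.          0.          0.        ] [0.08  0.624 0.372] [ 0.281 -0.073 -0.957]
```

View pics/scene0.png

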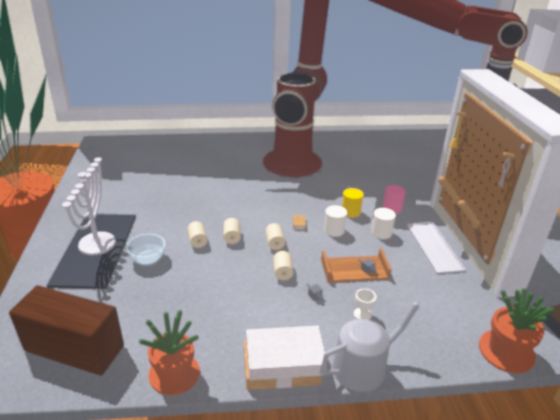

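View pics/side0.png

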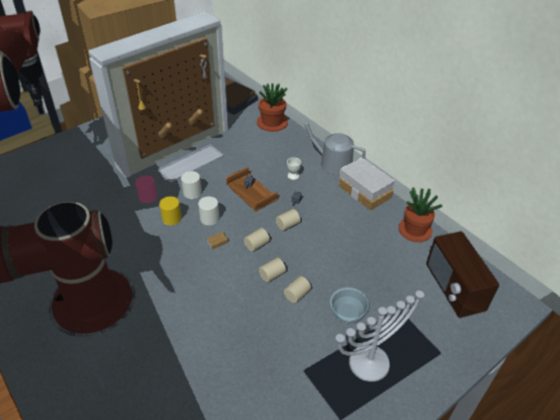

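```bash
python3 - <<'E'
import pickle
from h import *
S=pickle.load(open("scene0.pkl","rb"));D=pickle.load(open("side0.pkl","rb"))
for (im,c),roi,nm in((S,(170,180,410,320),"sc"),(D,(130,90,330,320),"sd")):
    h=cv2.cvtColor(im,cv2.COLOR_RGB2HSV)
    x0,y0,x1,y1=roi
    for name,lo,hi in(("ivory",(12,45,110),(32,150,255)),("white",(0,0,175),(180,40,255)),("yellow",(18,180,120),(32,255,255)),("orange",(8,100,70),(17,255,255)),("dark",(100,0,0),(140,75,95))):
        m=cv2.inRange(h,lo,hi);mm=np.zeros_like(m);mm[y0:y1,x0:x1]=m[y0:y1,x0:x1]
        n,l,s,ce=cv2.connectedComponentsWithStats(mm)
        print(nm,name,[(ce[i].round(1).tolist(),int(s[i,4])) for i in range(1,n) if s[i,4]>25])
a=cv2.resize(S[0][185:325,170:410],None,fx=3.3,fy=3.3,interpolation=cv2.INTER_CUBIC)
cv2.imwrite("pics/cs.png",a[:,:,::-1])
b=cv2.resize(D[0][95:215,130:330],None,fx=4,fy=4,interpolation=cv2.INTER_CUBIC)
cv2.imwrite("pics/cd.png",b[:,:,::-1])
E
```

```text
sc ivory [([352.3, 201.7], 123), ([298.9, 220.3], 142), ([232.6, 234.3], 169), ([198.6, 238.6], 162), ([276.5, 240.8], 160), ([353.9, 268.2], 1161), ([284.4, 270.3], 195)]
sc white [([275.3, 255.0], 25210)]
sc yellow [([352.4, 200.7], 398)]
sc orange [([298.7, 220.1], 94), ([354.6, 268.1], 1292)]
sc dark []
sd ivory [([196.2, 113.3], 41), ([165.0, 127.2], 41), ([236.6, 172.1], 34), ([265.9, 187.9], 35), ([216.5, 238.6], 172)]
sd white [([311.5, 104.4], 1182), ([189.6, 167.5], 899), ([294.2, 162.7], 61), ([292.4, 176.0], 50), ([206.8, 206.2], 267), ([289.1, 216.5], 126), ([257.6, 236.1], 129), ([273.3, 266.7], 157), ([298.3, 285.6], 131)]
sd yellow [([169.0, 209.6], 400)]
sd orange [([271.0, 115.7], 629), ([193.9, 115.9], 63), ([163.7, 129.2], 81), ([250.4, 190.2], 977)]
sd dark [([238.7, 109.4], 341), ([316.9, 149.3], 31), ([146.1, 247.7], 2831), ([248.6, 180.6], 76), ([203.7, 184.2], 49), ([296.6, 197.9], 110), ([184.2, 208.8], 54), ([221.6, 208.5], 54)]
```

View pics/cs.png

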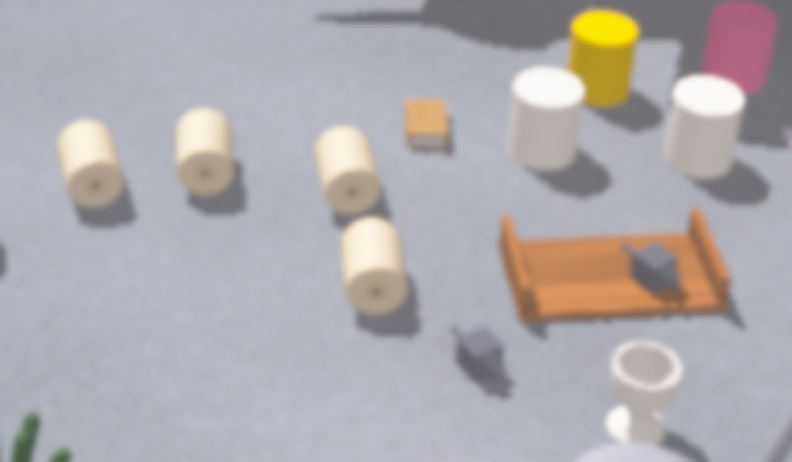

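View pics/cd.png

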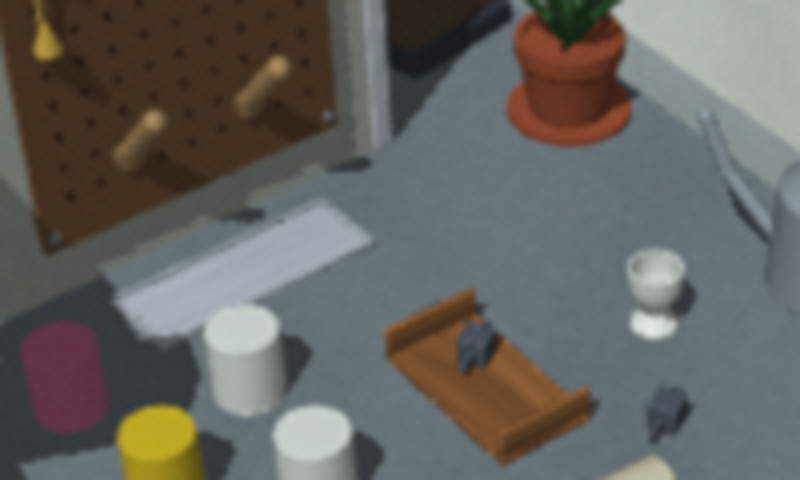

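```bash
cat >> h.py <<'E'
def lab(im): return cv2.cvtColor(im,cv2.COLOR_RGB2LAB).astype(int)
def blobs(m,mn=60,roi=None):
    m=m.astype(np.uint8)
    if roi: q=np.zeros_like(m);x0,y0,x1,y1=roi;q[y0:y1,x0:x1]=m[y0:y1,x0:x1];m=q
    n,l,s,ce=cv2.connectedComponentsWithStats(m,connectivity=4)
    return [(ce[i],int(s[i,4]),l==i,s[i,:4]) for i in range(1,n) if s[i,4]>mn]
E
python3 - <<'E'
import pickle
from h import *
S=pickle.load(open("scene0.pkl","rb"));D=pickle.load(open("side0.pkl","rb"))
for (im,c),pts in((S,((197,235),(335,222),(384,223),(232,258),(315,293))),(D,((257,240),(189,185),(206,210),(232,228),(295,200)))):
    L=lab(im);print([L[v,u].tolist() for u,v in pts])
for (im,c),roi in((S,(170,180,410,320)),(D,(130,90,330,320))):
    L=lab(im)
    print("candle",[(b[0].round(1).tolist(),b[1],b[3].tolist()) for b in blobs(L[:,:,2]>138,30,roi)])
    m=(L[:,:,2]>=124)&(L[:,:,2]<138)&(abs(L[:,:,1]-128)<5)&(L[:,:,0]>110)
    print("cup",[(b[0].round(1).tolist(),b[1],b[3].tolist()) for b in blobs(m,60,roi)])
    print("dark",[(b[0].round(1).tolist(),b[1]) for b in blobs(L[:,:,0]<95,20,roi)])
E
```

```text
[[185, 130, 140], [185, 130, 130], [184, 130, 130], [188, 129, 122], [122, 130, 123]]
[[182, 125, 141], [180, 124, 131], [190, 125, 130], [120, 125, 123], [75, 127, 123]]
candle [([352.3, 201.2], 568, [341, 187, 24, 31]), ([298.8, 220.2], 140, [293, 215, 13, 12]), ([231.8, 231.6], 241, [224, 219, 15, 23]), ([197.2, 235.4], 247, [188, 223, 18, 23]), ([275.2, 237.5], 251, [266, 225, 18, 24]), ([354.7, 267.7], 1467, [322, 248, 69, 34]), ([283.1, 265.9], 312, [274, 251, 18, 28])]
cup [([354.5, 208.6], 4317, [257, 180, 153, 68]), ([299.4, 224.1], 158, [291, 212, 18, 21]), ([233.9, 236.5], 336, [221, 216, 25, 36]), ([198.9, 238.9], 332, [186, 220, 25, 34]), ([281.4, 258.1], 613, [263, 222, 35, 66]), ([349.7, 276.2], 237, [319, 248, 77, 40]), ([364.6, 303.6], 679, [352, 287, 28, 33]), ([318.9, 300.8], 71, [311, 297, 14, 9])]
dark []
candle [([168.8, 116.1], 4048, [130, 90, 84, 66]), ([272.0, 112.0], 909, [257, 90, 31, 41]), ([250.4, 190.2], 1017, [226, 167, 52, 44]), ([169.9, 210.2], 556, [159, 196, 23, 30]), ([287.7, 218.8], 281, [277, 210, 23, 20]), ([256.2, 238.6], 309, [245, 229, 24, 21
[... 333 characters left out ...]
6, 20, 12]), ([170.7, 155.9], 102, [156, 150, 29, 14]), ([293.0, 167.9], 338, [285, 152, 17, 31]), ([199.3, 198.7], 1196, [179, 169, 43, 59]), ([283.3, 215.2], 137, [271, 206, 30, 26]), ([248.1, 245.4], 210, [235, 226, 34, 41]), ([211.3, 239.2], 72, [204, 230, 21, 22]), ([268.4, 265.5], 120, [257, 252, 27, 32]), ([292.8, 286.0], 136, [282, 273, 27, 31])]
dark [([159.2, 174.0], 9328), ([237.9, 103.2], 743), ([272.8, 110.5], 915), ([316.6, 149.1], 37), ([300.4, 169.8], 38), ([245.3, 183.5], 467), ([203.0, 184.3], 73), ([296.5, 198.0], 110), ([265.9, 201.7], 187), ([182.3, 210.0], 120), ([221.0, 209.5], 82), ([293.9, 224.7], 39), ([264.7, 243.0], 44), ([223.1, 242.3], 26), ([285.6, 268.0], 23)]
```

View pics/wrist0.png

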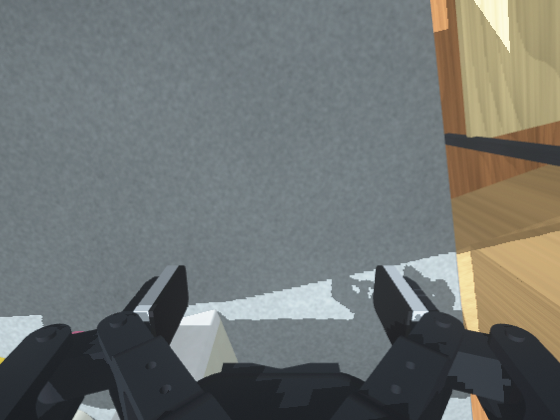

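```bash
python3 - <<'E'
import pickle
from h import *
S=pickle.load(open("scene0.pkl","rb"));D=pickle.load(open("side0.pkl","rb"));cs,cd=S[1],D[1]
P={"cA":((197.2,235.4),(296.7,288.8)),"cB":((231.8,231.6),(271.9,268.8)),"cC":((275.2,237.5),(256.2,238.6)),"cD":((283.1,265.9),(287.7,218.8)),
"cupL":((335.2,220.8),(208,210.5)),"cupR":((383.6,222.9),(191.3,184.5)),"drS":((314.8,291.7),(296.7,198)),"drT":((369.4,265.3),(249,181.8)),"bowl":((146,251),(349,306)),"match":((298.8,221),(217.3,240)),"troughc":((354.7,267.7),(250.4,190.2))}
for k,(a,b) in P.items(): print(k,tri(cs,a,cd,b)[0].round(4),tri(cs,a,cd,b)[1].round(4))
im,c=S
for k,q in {"cA":(197.2,235.4),"cB":(231.8,231.6),"cC":(275.2,237.5),"cD":(283.1,265.9)}.items():
    # orientation by rectifying the mask onto plane z=.024 (two views)
    out=[]
    for (im,c),uv in((S,P[k][0]),(D,P[k][1])):
        L=lab(im)
        b=min(blobs(L[:,:,2]>135,100),key=lambda b:np.hypot(*(b[0]-np.array(uv))))
        v,u=np.where(b[2]);X=onz(c,np.c_[u,v],.024)[:,:2];w,V=np.linalg.eigh(np.cov(X.T));out.append((round(float(np.degrees(np.arctan(V[1,1]/V[0,1]))),1),(w**.5*4).round(3).tolist()))
    print(k,out)
b=cv2.resize(S[0][85:265,430:530],None,fx=5,fy=5,interpolation=cv2.INTER_CUBIC)[300:]
cv2.imwrite("pics/pegs.png",b[:,:,::-1])
E
```

```text
cA [ 0.4572 -0.3244  0.0225] 0.0003
cB [ 0.4467 -0.2284  0.0235] 0.0004
cC [ 0.4811 -0.1094  0.0232] 0.0014
cD [ 0.6059 -0.1024  0.0249] 0.0002
cupL [0.4281 0.0684 0.0344] 0.0003
cupR [0.4509 0.2037 0.0358] 0.0031
drS [ 0.696  -0.0362  0.0139] 0.0036
drT [0.6173 0.118  0.0205] 0.0078
bowl [ 0.5264 -0.4559  0.0285] 0.0005
match [ 0.3923 -0.0322  0.0121] 0.0031
troughc [0.6042 0.0877 0.0071] 0.0017
cA [(8.7, [0.049, 0.125]), (17.6, [0.054, 0.093])]
cB [(0.2, [0.048, 0.125]), (11.6, [0.06, 0.087])]
cC [(-0.0, [0.05, 0.122]), (17.1, [0.061, 0.091])]
cD [(-3.6, [0.049, 0.12]), (12.3, [0.06, 0.092])]
```

View pics/pegs.png

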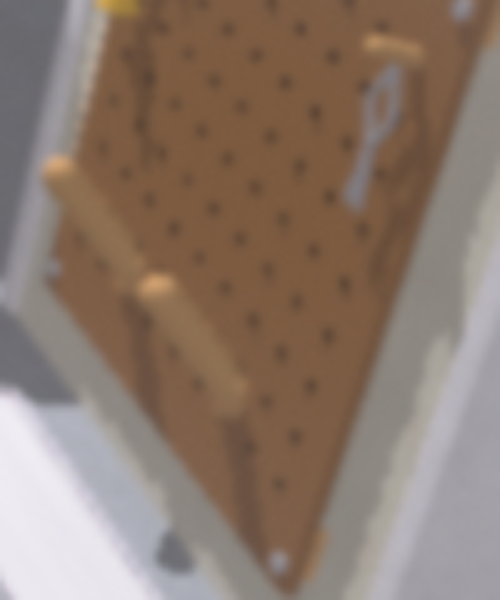

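```bash
python3 - <<'E'
import pickle
from h import *
S=pickle.load(open("scene0.pkl","rb"));D=pickle.load(open("side0.pkl","rb"));cs,cd=S[1],D[1]
P={"tip0":((440.6,178),(168.5,124.5)),"tip1":((461,202),(199.5,111)),"screw1":((430+278/5,85+860/5),(130+327/4,95+116/4)),"screw0":((430+52/5,85+568/5),(130+53/4,95+238/4))}
X={}
for k,(a,b) in P.items(): X[k],r=tri(cs,a,cd,b);print(k,X[k].round(4),r.round(4))
for a,b in(("tip0","tip1"),("screw0","screw1")):
    d=X[b]-X[a];print(np.linalg.norm(d),np.degrees(np.arctan2(d[1],d[0])))
E
```

```text
tip0 [0.4657 0.3363 0.1894] 0.0
tip1 [0.5861 0.3421 0.1889] 0.0005
screw1 [0.6638 0.4027 0.071 ] 0.0024
screw0 [0.385  0.3938 0.0708] 0.0003
0.12054864961375851 2.7511495285268
0.27891905454206634 1.8417319310137839
```

```bash
cat >> h.py <<'E'
R0=Ro.from_matrix(np.array([[0,1,0],[1,0,0],[0,0,-1.]]))
E
python3 - <<'E'
from h import *
o=get_obs();c=calibration("wrist");Rt=Ro.from_rotvec(o["tool_rot"]).as_matrix();Rc=np.array(c["R"])
A=Rc@Rt; C=Rt.T@(-Rc.T@np.array(c["t"])-o["tool_pos"]);print("cam in tool",C.round(4));print((A.T).round(3))
for T in([.62,.06,.3],[.62,.05,.35],[.64,.0,.4]):
    R=R0.as_matrix();c2=dict(c);c2["R"]=A@R.T;c2["t"]=-c2["R"]@(np.array(T)+R@C)
    print(T,proj(c2,[[.604,.088,.008],[.604,.17,.03],[.604,.006,.03],[.56,.088,0],[.65,.088,0],[.696,-.036,.013],[.606,-.102,.024]]).round(0).tolist())
print(sh([.62,.03,.36],R0))
E
```

```text
cam in tool [ 0.0758 -0.0004 -0.1336]
[[-0.    -0.957 -0.291]
 [ 1.    -0.     0.001]
 [-0.001 -0.291  0.957]]
[0.62, 0.06, 0.3] [[268.0, 151.0], [267.0, 83.0], [268.0, 215.0], [236.0, 150.0], [303.0, 150.0], [334.0, 239.0], [271.0, 285.0]]
[0.62, 0.05, 0.35] [[269.0, 140.0], [268.0, 78.0], [269.0, 198.0], [240.0, 140.0], [300.0, 140.0], [329.0, 221.0], [271.0, 263.0]]
[0.64, 0.0, 0.4] [[257.0, 105.0], [255.0, 44.0], [257.0, 159.0], [230.0, 105.0], [286.0, 105.0], [314.0, 183.0], [260.0, 223.0]]
[-5.936e+01 -4.430e+01 -1.211e+01 -2.000e-03  1.000e-03  1.322e+00]
```

```bash
python3 -m jog '[[-5,-19.9,-6,0,0,0,0],[-5,-19.9,-6,0,0,0,0],[-5,-19.9,-6,0,0,0,0],[-5,-19.9,-6,0,0,0,0],[-5,-19.9,-6,0,0,0,0],[-5,-19.9,-6,0,0,0,0]]' 40; python3 -m jog '[[-22.9,-16.9,0,0,0,0,0],[-22.9,-16.9,0,0,0,0,0],[-22.9,-16.9,0,0,0,0,0],[-22.9,-16.9,0,0,0,0,0],[-22.9,-16.9,0,0,0,0,0],[-22.9,-16.9,0,0,0,0,0],[-22.9,-16.9,0,0,0,0,0],[-22.9,-16.9,0,0,0,0,0]]'; python3 -c "
from h import *
print(get_obs()['q'],sh([.62,.06,.26],R0))"
```

```text
t: 0.65
tool_pos: [0.1532, 0.3971, 0.3014]
tool_rot: [0.392, 3.115, 0.003]
contact_force: [0.0, 0.7, -0.3]
opening: 0.0852
t: 1.32
tool_pos: [0.3361, 0.172, 0.301]
tool_rot: [0.408, 3.112, -0.0]
contact_force: [0.1, 1.3, -0.1]
opening: 0.0852
[ 2.76232881e-01 -6.20070591e-01  2.05556815e+00 -1.41177273e-03
  1.70318783e+00 -1.03415703e+00] [-3.031e+01 -3.510e+00  4.190e+00  2.000e-03  3.000e-03  1.310e+00]
```

```bash
python3 -m jog '[[-30.3,-3.5,4.2,0,0,1,0],[-30.3,-3.5,4.2,0,0,1,0],[-30.3,-3.5,4.2,0,0,1,0],[-30.3,-3.5,4.2,0,0,1,0],[-30.3,-3.5,4.2,0,0,1,0],[-30.3,-3.5,4.2,0,0,1,0],[-30.3,-3.5,4.2,0,0,1,0],[-30.3,-3.5,4.2,0,0,1,0]]'; python3 -m jog '[[0,0,0,0,0,0.31,0],[0,0,0,0,0,0.31,0],[0,0,0,0,0,0.31,0],[0,0,0,0,0,0.31,0]]'; python3 - <<'E'
from h import *
import pickle
o=get_obs();print(o['q'])
im,c=snap("wrist","w1");pickle.dump((im,c),open("w1.pkl","wb"))
E
```

```text
t: 1.98
tool_pos: [0.6226, 0.0591, 0.2574]
tool_rot: [1.847, 2.539, 0.0]
contact_force: [-1.0, -0.6, -0.4]
opening: 0.0851
t: 2.32
tool_pos: [0.6226, 0.06, 0.2563]
tool_rot: [-2.219, -2.224, 0.001]
contact_force: [-0.6, 0.0, 0.4]
opening: 0.0853
[-2.26817594e-02  4.47146622e-02  1.59285616e+00 -4.31343618e-04
  1.50449414e+00 -2.49797891e-02]
```

View pics/w1.png

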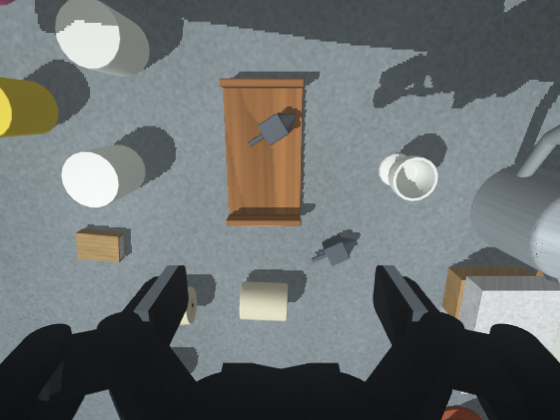

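```bash
python3 - <<'E'
from h import *
import pickle
im,c=pickle.load(open("w1.pkl","rb"));L=lab(im)
m=L[:,:,2]>142
tb=max(blobs(m,500,(200,60,320,240)),key=lambda b:b[1]);M=tb[2]
M=cv2.morphologyEx(M.astype(np.uint8),cv2.MORPH_CLOSE,np.ones((25,25)))>0
row=np.arange(105,205,10)
rt=onz(c,[(np.where(M[r])[0].max()+.5,r) for r in row],.004);lt=onz(c,[(np.where(M[r])[0].min()-.5,r) for r in row],.008)
col=np.arange(235,296,6)
tp=onz(c,[(k,np.where(M[:,k])[0].min()-.5) for k in col],.034);bt=onz(c,[(k,np.where(M[:,k])[0].max()+.5) for k in col],.034)
pf=lambda a,b:np.polyfit(a,b,1)
print("x edges",lt[:,0].mean(),rt[:,0].mean(),"slopes",np.degrees(pf(rt[:,1],rt[:,0])[0]),np.degrees(pf(lt[:,1],lt[:,0])[0]))
print("y edges",tp[:,1].mean(),bt[:,1].mean(),"slopes",np.degrees(pf(tp[:,0],tp[:,1])[0]),np.degrees(pf(bt[:,0],bt[:,1])[0]))
for roi,z in(((245,105,300,152),.021),((308,228,362,270),.013)):
    d=(L[:,:,0]<125)&(abs(L[:,:,2]-128)<12)
    if z>.02: d=(L[:,:,2]<133)
    for b in blobs(d,60,roi):
        v,u=np.where(b[2]);(ce,wh,an)=cv2.minAreaRect(np.c_[u,v].astype(np.float32))
        print(b[0].round(1),b[1],b[3],ce,wh,an)
print("dr pts",onz(c,[(274,129),(250,144),(296,116)],.021).round(4).tolist(),onz(c,[(337,249),(314,259),(356,236)],.013).round(4).tolist())
print("cD",onz(c,[(264,301)],.035).round(3))
for k,r,z in(("cupT",(89,36),.068),("cupM",(90,180),.068)): print(k,onz(c,[r],z).round(4))
a=cv2.resize(im[70:275,215:370],None,fx=3.8,fy=2.9,interpolation=cv2.INTER_CUBIC);cv2.imwrite("pics/w1c.png",a[:,:,::-1])
E
```

```text
x edges 0.5560181093355684 0.6454004701649656 slopes 0.011262645856372232 0.25601221738245517
y edges 0.16859770088953188 0.021417526544000184 slopes 0.11071708409726642 -0.5034784507608278
[274.4 127.9] 817 [248 113  48  33] (271.7752990722656, 129.64044189453125) (23.531953811645508, 54.90789031982422) 57.9946174621582
[337.8 246.5] 954 [311 229  50  36] (336.7000427246094, 248.40003967285156) (27.280029296875, 54.560054779052734) 63.43495178222656
dr pts [[0.6136, 0.1171, 0.021], [0.5862, 0.1005, 0.021], [0.6381, 0.1312, 0.021]] [[0.6938, -0.0326, 0.013], [0.6647, -0.0467, 0.013], [0.7169, -0.0147, 0.013]]
cD [[ 0.6   -0.095  0.035]]
cupT [[0.4468 0.201  0.068 ]]
cupM [[0.4251 0.0681 0.068 ]]
```

View pics/w1c.png

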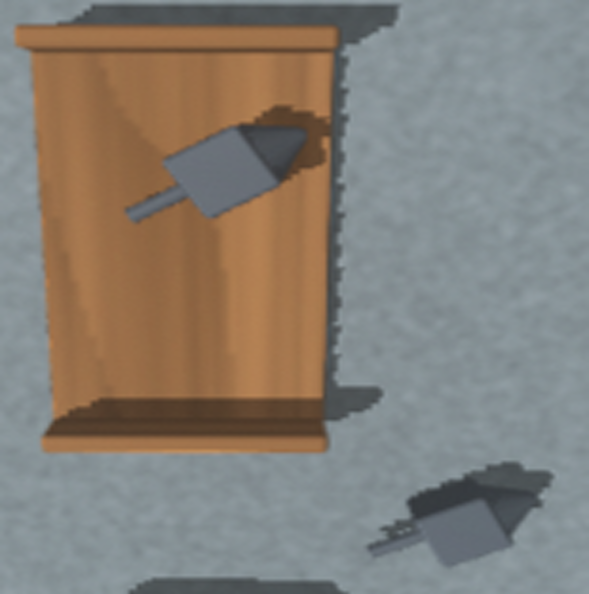

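```bash
python3 - <<'E'
from h import *
import pickle
im,c=pickle.load(open("w1.pkl","rb"))
f=lambda x,y:(215+x/3.8,70+y/2.9)
p=lambda z,*q:onz(c,[f(*a) for a in q],z).round(4)
e=p(.034,(18,27),(340,27),(43,450),(328,450));print("rail corners",e.tolist(),e.mean(0),e[0]-e[2],e[1]-e[0])
print("floor R",p(.0,(334,100),(324,390)),"L",p(.008,(36,100),(54,390)))
for n,z,q,ax in(("T",.034,[(163,158),(240,127),(280,187),(210,217)],[(130,217),(303,130)]),("S",.026,[(415,525),(482,498),(512,545),(450,567)],[(370,549),(548,480)])):
    t=p(z,*q);a=p(z-.013,*ax);d=(t[1]-t[0]+t[2]-t[3]);print(n,t.mean(0),"edge ang",np.degrees(np.arctan2(d[1],d[0])),"stem",a[0])
    ang=np.arctan2(*(t.mean(0)-a[0])[1::-1]);print(np.degrees(ang))
E
```

```text
rail corners [[0.5577, 0.1677, 0.034], [0.6457, 0.1679, 0.034], [0.557, 0.007, 0.034], [0.6458, 0.0072, 0.034]] [0.60155 0.08745 0.034  ] [0.0007 0.1607 0.    ] [0.088  0.0002 0.    ]
floor R [[0.6469 0.1439 0.    ]
 [0.6463 0.023  0.    ]] L [[0.557  0.1435 0.008 ]
 [0.5572 0.0251 0.008 ]]
T [0.6136   0.117175 0.034   ] edge ang 27.966173760894137 stem [0.5853 0.0995 0.021 ]
31.98718107081543
S [ 0.69205  -0.033775  0.026   ] edge ang 29.39754687787675 stem [ 0.6626 -0.0472  0.013 ]
24.50622083349282
```

```bash
python3 -m jog '[[5.7,-0.9,18,0,0,1.06,100],[5.7,-0.9,18,0,0,1.06,100],[5.7,-0.9,18,0,0,1.06,100],[5.7,-0.9,18,0,0,1.06,100],[5.7,-0.9,18,0,0,1.06,100],[5.7,-0.9,18,0,0,1.06,100],[5.7,-0.9,18,0,0,1.06,100],[5.7,-0.9,18,0,0,1.06,100]]'; python3 -m jog '[[0,0,0,0,0,0.06,100],[0,0,0,0,0,0.06,100]]'; python3 -c "
from h import *
print(sh([.6136,.1172,.019],Ro.from_rotvec([0,0,-1.065])*R0))"
```

```text
t: 3.03
tool_pos: [0.6123, 0.1178, 0.0753]
tool_rot: [-3.015, -0.884, 0.003]
contact_force: [0.3, -0.5, 0.8]
opening: 0.0521
t: 3.2
tool_pos: [0.6119, 0.1186, 0.0749]
tool_rot: [-3.039, -0.795, 0.004]
contact_force: [-1.0, 0.4, 0.1]
opening: 0.0523
[ 9.00e-02  2.10e-01  5.59e+00 -1.00e-03  2.00e-03  6.00e-03]
```

```bash
python3 -m jog '[[0.1,0.2,3,0,0,0,100],[0.1,0.2,5.6,0,0,0,100],[0.1,0.2,5.6,0,0,0,100],[0.1,0.2,5.6,0,0,0,255],[0.1,0.2,5.6,0,0,0,255],[0.1,0.2,5.6,0,0,0,255],[0.1,0.2,5.6,0,0,0,255],[0.1,0.2,5.6,0,0,0,255]]' 40; python3 -m jog '[[0,0,-5,0,0,0,255],[0,0,-10,0,0,0,255],[0,0,-15,0,0,0,255],[0,0,-20,0,0,0,255],[0,0,-20,0,0,0,255],[0,0,-20,0,0,0,255]]';python3 -c "
from h import *
print(sh([.52,-.40,.24],Ro.from_rotvec([0,0,-1.065])*R0))"
```

```text
t: 3.87
tool_pos: [0.6146, 0.1174, 0.0205]
tool_rot: [3.039, 0.796, 0.0]
contact_force: [0.8, 0.6, 5.7]
opening: 0.0252
t: 4.37
tool_pos: [0.6192, 0.1179, 0.2325]
tool_rot: [3.035, 0.796, 0.028]
contact_force: [0.6, -0.3, 0.7]
opening: 0.0252
[-3.404e+01  4.026e+01 -9.900e-01  8.000e-03 -1.600e-02  7.000e-03]
```

```bash
python3 -m jog '[[-18,20,-1,0,0,0,255],[-18,20,-1,0,0,0,255],[-18,20,-1,0,0,0,255],[-18,20,-1,0,0,0,255],[-18,20,-1,0,0,0,255],[-18,20,-1,0,0,0,255],[-18,20,-1,0,0,0,255],[-18,20,-1,0,0,0,255]]'; python3 -m jog '[[-18,22,0,0,0,0,255],[-18,22,0,0,0,0,255],[-18,22,0,0,0,0,255],[-18,22,0,0,0,0,255],[-18,22,0,0,0,0,255],[-18,22,0,0,0,0,255],[-18,22,0,0,0,0,255],[-18,22,0,0,0,0,255]]';python3 - <<'E'
from h import *
import pickle
print(sh([.526,-.456,.24],Ro.from_rotvec([0,0,-1.065])*R0))
im,c=snap("wrist","w2");pickle.dump((im,c),open("w2.pkl","wb"));print(proj(c,[[.526,-.456,.046],[.526,-.456,.0]]))
E
```

```text
t: 5.03
tool_pos: [0.5597, -0.1487, 0.2422]
tool_rot: [3.035, 0.787, 0.029]
contact_force: [-0.4, 0.3, -0.1]
opening: 0.0247
t: 5.7
tool_pos: [0.5078, -0.4335, 0.2411]
tool_rot: [3.035, 0.779, 0.027]
contact_force: [-0.1, -0.2, -0.4]
opening: 0.025
[ 0.51   2.84   0.15   0.012 -0.015 -0.003]
[[306.08280801 183.01978866]
 [302.63800557 175.46440694]]
```

View pics/w2.png

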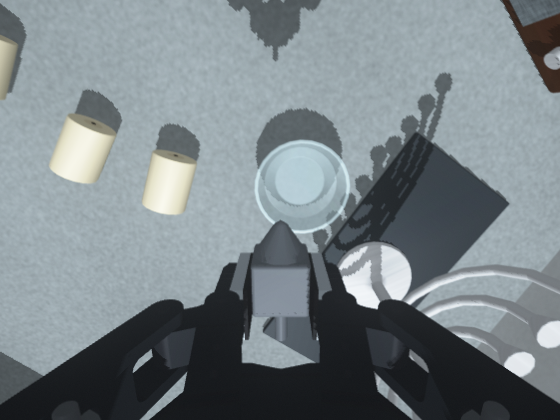

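```bash
python3 - <<'E'
from h import *
import pickle
im,c=pickle.load(open("w2.pkl","rb"));S=pickle.load(open("scene0.pkl","rb"));D=pickle.load(open("side0.pkl","rb"))
print("bowl",onz(c,[(302,187)],.046),"foot",onz(c,[(375,275)],.01))
print(tri(S[1],(98,163),D[1],(340,339)),tri(S[1],(71,215),D[1],(420,295)),tri(S[1],(97,243),D[1],(370,363)))
b=onz(c,[(302,187)],.046)[0]
print(sh([b[0],b[1],.24],Ro.from_rotvec([0,0,-1.065])*R0))
E
```

```text
bowl [[ 0.52023402 -0.45435347  0.046     ]] foot [[ 0.46043895 -0.59925009  0.01      ]]
(array([ 0.35106873, -0.58545385,  0.19999372]), np.float64(0.0005050228977546804)) (array([ 0.58483649, -0.60651884,  0.18730596]), np.float64(0.0061577921280690125)) (array([ 0.45893512, -0.60162674,  0.00923692]), np.float64(0.005318726377600579))
[-1.40e-01  2.63e+00  1.20e-01  1.00e-02 -1.70e-02 -2.00e-03]
```

```bash
python3 -m jog '[[-0.1,1.5,4,0.01,-0.017,0,255],[-0.1,1.5,8,0.01,-0.017,0,255],[-0.1,1.5,12,0.01,-0.017,0,255],[-0.1,1.5,16,0.01,-0.017,0,255],[-0.1,1.5,19,0.01,-0.017,0,255],[-0.1,1.5,19.4,0.01,-0.017,0,255],[-0.1,1.5,19.4,0.01,-0.017,0,150],[-0.1,1.5,19.4,0.01,-0.017,0,130]]'; python3 -m jog '[[0,0,0,0,0,0,130],[0,0,0,0,0,0,130],[0,0,-5,0,0,0,130],[0,0,-10,0,0,0,130],[0,0,-14,0,0,0,130],[0,0,-18,0,0,0,100],[0,0,-18,0,0,0,100],[0,0,-18,0,0,0,100]]';python3 -c "
from h import *
im,c=snap('wrist','w3')
R=Ro.from_rotvec([0,0,-1.06])*R0
print(sh([.692,-.034,.21],R))"
```

```text
t: 6.42
tool_pos: [0.5203, -0.4442, 0.0493]
tool_rot: [3.04, 0.785, 0.002]
contact_force: [1.0, -0.3, 1.4]
opening: 0.0417
t: 7.08
tool_pos: [0.5227, -0.4465, 0.2397]
tool_rot: [3.026, 0.782, 0.014]
contact_force: [-0.1, 0.5, -0.0]
opening: 0.052
[ 3.483e+01 -2.777e+01  2.310e+00  1.200e-02 -3.000e-03 -5.000e-03]
```

View pics/w3.png

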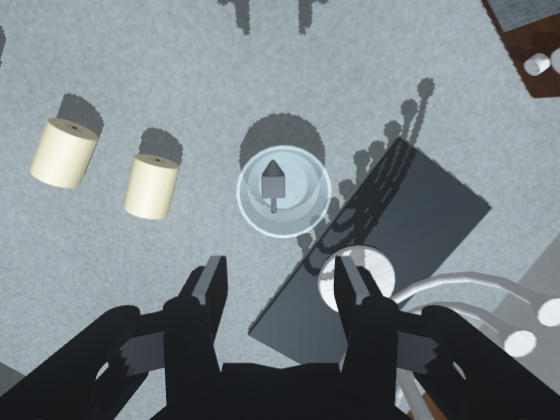

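```bash
python3 -m jog '[[20,-16,1,0,0,0,100],[20,-16,1,0,0,0,100],[20,-16,1,0,0,0,100],[20,-16,1,0,0,0,100],[20,-16,1,0,0,0,100],[20,-16,1,0,0,0,100],[20,-16,1,0,0,0,100],[20,-16,1,0,0,0,100]]'; python3 -m jog '[[14.8,-11.8,8,0.01,0,0,100],[14.8,-11.8,8,0.01,0,0,100],[14.8,-11.8,8,0.01,0,0,100],[14.8,-11.8,8,0.01,0,0,100],[14.8,-11.8,8,0.01,0,0,100],[14.8,-11.8,8,0.01,0,0,100],[14.8,-11.8,8,0.01,0,0,100]]';python3 -c "
from h import *
R=Ro.from_rotvec([0,0,-1.065])*R0
print(sh([.692,-.034,.012],R))
im,c=snap('wrist');L=lab(im);u,v=proj(c,[[.692,-.034,.026]])[0].astype(int);print(u,v)
for b in blobs((L[:,:,0]<125),150,(u-45,v-35,u+45,v+35)): print(b[0],b[1],b[3])
cv2.imwrite('pics/w4.png',cv2.resize(im[v-60:v+60,u-80:u+80],None,fx=3,fy=3)[:,:,::-1])
"
```

```text
t: 7.8
tool_pos: [0.619, -0.2057, 0.2219]
tool_rot: [3.032, 0.79, 0.005]
contact_force: [-0.7, -0.5, 0.8]
opening: 0.052
t: 8.38
tool_pos: [0.6898, -0.0305, 0.1377]
tool_rot: [-3.037, -0.794, 0.007]
contact_force: [0.5, -0.1, 0.1]
opening: 0.052
[ 7.000e-02  4.600e-01  1.257e+01 -4.000e-03  3.000e-03  5.000e-03]
287 206
[287.08924205 185.37652812] 818 [271 171  34  50]
```

View pics/w4.png

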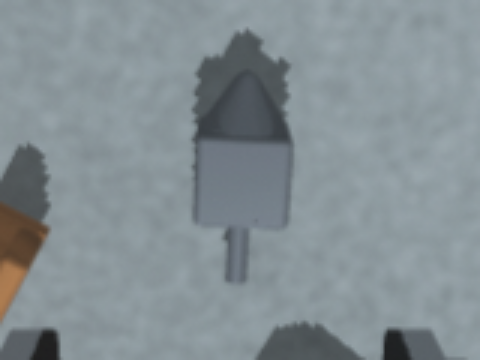

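```bash
python3 -m jog '[[0.1,0.5,4,0,0,0,100],[0.1,0.5,8,0,0,0,100],[0.1,0.5,12,0,0,0,100],[0.1,0.5,12.6,0,0,0,100],[0.1,0.5,12.6,0,0,0,255],[0.1,0.5,12.6,0,0,0,255],[0.1,0.5,12.6,0,0,0,255],[0.1,0.5,12.6,0,0,0,255]]'; python3 -m jog '[[0,0,-4,0,0,0,255],[0,0,-8,0,0,0,255],[0,0,-12,0,0,0,255],[0,0,-16,0,0,0,255],[0,0,-20,0,0,0,255],[0,0,-21,0,0,0,255]]';python3 -c "
from h import *
print(sh([.523,-.459,.24],Ro.from_rotvec([0,0,-1.065])*R0))"
```

```text
t: 9.1
tool_pos: [0.6961, -0.0365, 0.0176]
tool_rot: [3.039, 0.791, 0.006]
contact_force: [-0.2, 0.1, -0.4]
opening: 0.0249
t: 9.6
tool_pos: [0.6992, -0.0369, 0.2406]
tool_rot: [3.032, 0.79, 0.032]
contact_force: [0.5, -0.2, 1.9]
opening: 0.0249
[-3.596e+01  2.826e+01 -2.000e-01  1.300e-02 -1.800e-02  4.000e-03]
```

```bash
python3 -m jog '[[-20,16,0,0.01,-0.018,0,255],[-20,16,0,0.01,-0.018,0,255],[-20,16,0,0.01,-0.018,0,255],[-20,16,0,0.01,-0.018,0,255],[-20,16,0,0.01,-0.018,0,255],[-20,16,0,0.01,-0.018,0,255],[-20,16,0,0.01,-0.018,0,255],[-20,16,0,0.01,-0.018,0,255]]'; python3 -m jog '[[-16,12.5,0,0,0,0,255],[-16,12.5,0,0,0,0,255],[-16,12.5,0,0,0,0,255],[-16,12.5,0,0,0,0,255],[-16,12.5,0,0,0,0,255],[-16,12.5,0,0,0,0,255],[-16,12.5,0,0,0,0,255]]';python3 -c "
from h import *
print(sh([.525,-.463,.06],Ro.from_rotvec([0,0,-1.065])*R0))"
```

```text
t: 10.27
tool_pos: [0.6021, -0.2769, 0.2415]
tool_rot: [3.036, 0.784, 0.004]
contact_force: [0.2, 0.0, 0.8]
opening: 0.0251
t: 10.85
tool_pos: [0.5228, -0.4643, 0.2429]
tool_rot: [3.036, 0.781, 0.006]
contact_force: [0.3, 1.3, -0.7]
opening: 0.0249
[ 2.100e-01 -1.500e-01  1.829e+01  7.000e-03 -2.000e-03 -2.000e-03]
```

```bash
python3 -m jog '[[0.2,-0.2,4,0,0,0,255],[0.2,-0.2,8,0,0,0,255],[0.2,-0.2,12,0,0,0,255],[0.2,-0.2,16,0,0,0,255],[0.2,-0.2,18.3,0,0,0,255],[0.2,-0.2,18.3,0,0,0,255],[0.2,-0.2,18.3,0,0,0,150],[0.2,-0.2,18.3,0,0,0,130]]'; python3 -m jog '[[0,0,0,0,0,0,130],[0,0,0,0,0,0,130],[0,0,-5,0,0,0,130],[0,0,-10,0,0,0,130],[0,0,-14,0,0,0,100],[0,0,-18,0,0,0,0],[0,0,-18,0,0,0,0]]';python3 - <<'E'
from h import *
print(sh([.457,-.324,.22],R0))
im,c=snap("wrist","w5")
b=proj(c,[[.520,-.454,.03]])[0].astype(int);print(b)
cv2.imwrite('pics/w5.png',cv2.resize(im[max(b[1]-70,0):b[1]+70,b[0]-90:b[0]+90],None,fx=2.5,fy=2.5)[:,:,::-1])
E
```

```text
t: 11.52
tool_pos: [0.5269, -0.4626, 0.063]
tool_rot: [3.032, 0.783, 0.01]
contact_force: [0.4, 0.1, 0.6]
opening: 0.0416
t: 12.1
tool_pos: [0.5278, -0.4636, 0.2551]
tool_rot: [3.018, 0.78, 0.022]
contact_force: [1.0, 0.0, 1.7]
opening: 0.0743
[ 5.500e-01 -1.573e+01  3.090e+00  2.900e-02  8.000e-03 -1.065e+00]
[265 182]
```

View pics/w5.png

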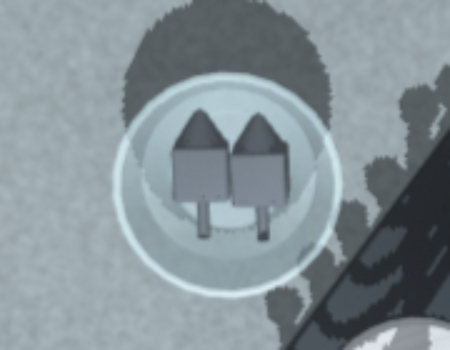

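```bash
cat >> h.py <<'E'
def candle(near,thr=136,rad=.04):
    im,c=snap("wrist");L=lab(im);uv=proj(c,[[near[0],near[1],.026]])[0]
    b=min(blobs(L[:,:,2]>thr,300),key=lambda b:np.hypot(*(b[0]-uv)))
    ct=max(cv2.findContours(b[2].astype(np.uint8),0,1)[0],key=len).reshape(-1,2)
    X=onz(c,ct,.026)[:,:2];ce,wh,an=cv2.minAreaRect((X*1000).astype(np.float32))
    if wh[0]<wh[1]: an+=90
    an=(an+90)%180-90
    ctr=onz(c,[b[0]],.026)[0];print("candle",ctr.round(4),"rect",np.round(ce,1),np.round(wh,1),"ang",round(an,1),"px",b[0].round(0),b[1])
    return ctr,np.radians(an)
def yaw(a): return Ro.from_rotvec([0,0,a])*R0
E
python3 -m jog '[[0.5,-15.7,3,0.03,0,-1.06,0],[0.5,-15.7,3,0.03,0,-1.06,0],[0.5,-15.7,3,0.03,0,-1.06,0],[0.5,-15.7,3,0.03,0,-1.06,0],[0.5,-15.7,3,0.03,0,-1.06,0],[0.5,-15.7,3,0.03,0,-1.06,0],[0.5,-15.7,3,0.03,0,-1.06,0],[0.5,-15.7,3,0.03,0,-1.06,0]]'; python3 - <<'E'
from h import *
a,t=candle([.457,-.324]);b,tb=candle([.447,-.228]);
print(sh([a[0],a[1],.03],yaw(t)))
E
```

```text
t: 12.82
tool_pos: [0.4571, -0.3246, 0.2218]
tool_rot: [2.283, 2.152, -0.01]
contact_force: [0.2, 0.2, 0.1]
opening: 0.0856
candle [ 0.45  -0.325  0.026] rect [ 449.6 -325.4] [63.1 47.1] ang 10.9 px [276. 186.] 2542
candle [ 0.4391 -0.2286  0.026 ] rect [ 438.7 -229.3] [46.1 62.9] ang -0.8 px [258.  89.] 3247
[ 8.000e-02 -6.800e-01  1.917e+01 -3.000e-03  7.000e-03 -2.560e-01]
```

```bash
python3 -m jog '[[0.1,-0.6,4,0,0.007,-0.256,0],[0.1,-0.6,8,0,0.007,-0.256,0],[0.1,-0.6,12,0,0.007,-0.256,0],[0.1,-0.6,16,0,0.007,-0.256,0],[0.1,-0.6,19,0,0.007,-0.256,0],[0.1,-0.6,20.7,0,0.007,-0.256,0],[0.1,-0.6,20.7,0,0.007,-0.256,0],[0.1,-0.6,20.7,0,0.007,-0.256,255]]' 40; python3 -m jog '[[0,0,0,0,0,0,255],[0,0,0,0,0,0,255],[0,0,0,0,0,0,255],[0,0,-4,0,0,0,255],[0,0,-8,0,0,0,255],[0,0,-12,0,0,0,255],[0,0,-14,0,0,0,255],[0,0,-14,0,0,0,255]]';python3 -c "
from h import *
print(sh([.602,.038,.15],R0))"
```

```text
t: 13.58
tool_pos: [0.4503, -0.3245, 0.0141]
tool_rot: [-2.001, -2.418, 0.003]
contact_force: [0.9, -0.5, 1.2]
opening: 0.0758
t: 14.25
tool_pos: [0.4542, -0.3277, 0.1628]
tool_rot: [1.996, 2.412, -0.004]
contact_force: [0.8, -0.6, -0.0]
opening: 0.0595
[3.317e+01 2.135e+01 1.050e+00 6.000e-03 9.000e-03 1.880e-01]
```

```bash
python3 -m jog '[[20,13,0,0,0,0.188,255],[20,13,0,0,0,0.188,255],[20,13,0,0,0,0.188,255],[20,13,0,0,0,0.188,255],[20,13,0,0,0,0.188,255],[20,13,0,0,0,0.188,255],[20,13,0,0,0,0.188,255]]'; python3 -c "
from h import *
print(sh([.602,.0395,.10],R0))"
```

```text
t: 14.83
tool_pos: [0.5456, -0.1019, 0.1612]
tool_rot: [2.208, 2.22, 0.001]
contact_force: [-0.1, -0.0, 0.6]
opening: 0.0595
[1.415e+01 5.670e+00 6.070e+00 7.000e-03 7.000e-03 5.000e-03]
```

```bash
python3 -m jog '[[14.2,5.7,6,0.007,0.007,0.005,255],[14.2,5.7,6,0.007,0.007,0.005,255],[14.2,5.7,6,0.007,0.007,0.005,255],[14.2,5.7,6,0.007,0.007,0.005,255],[14.2,5.7,6,0.007,0.007,0.005,255],[14.2,5.7,6,0.007,0.007,0.005,255]]'; python3 -c "
from h import *
print(sh([.602,.0395,.024],R0))
im,c=snap('wrist');L=lab(im)
for b in blobs((L[:,:,2]>136)&(L[:,:,2]<150)&(L[:,:,0]>140),300): print(b[0],b[1],b[3])
o=get_obs();p=np.array(o['tool_pos']);print(proj(c,[p+[0,0,.01],p+[0.03,0,.01],p+[-.03,0,.01],p+[0,.024,.01],p+[0,-.024,.01]]).round(0).tolist())
cv2.imwrite('pics/w6.png',im[:,:,::-1])"
```

```text
t: 15.33
tool_pos: [0.6012, 0.0417, 0.0984]
tool_rot: [-2.216, -2.223, 0.003]
contact_force: [-0.1, 0.4, -0.3]
opening: 0.0598
[-2.20e-01  1.10e-01  7.44e+00 -4.00e-03 -0.00e+00  3.00e-03]
[280.23741054 292.44573567] 15231 [203 239 156 105]
[135.54911433 401.29871176] 1242 [106 381  50  39]
[[285.0, 294.0], [354.0, 294.0], [216.0, 294.0], [286.0, 243.0], [285.0, 340.0]]
```

View pics/w6.png

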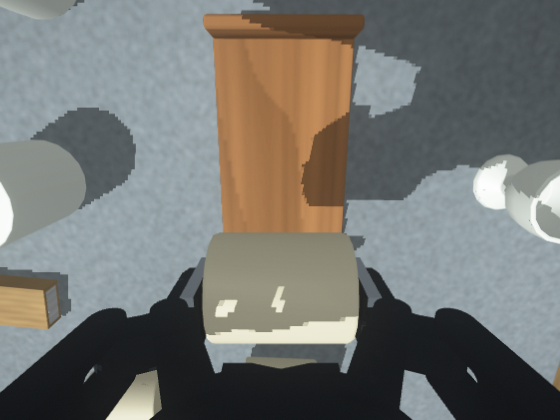

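```bash
python3 -m jog '[[-0.2,0.2,3,0,0,0,255],[-0.2,0.2,5.5,0,0,0,255],[-0.2,0.2,7,0,0,0,255],[-0.2,0.2,7.5,0,0,0,255],[-0.2,0.2,7.5,0,0,0,255],[-0.2,0.2,7.5,0,0,0,255]]'; python3 -m jog '[[0,0,0,0,0,0,80],[0,0,0,0,0,0,0],[0,0,0,0,0,0,0],[0,0,0,0,0,0,0],[0,0,-4,0,0,0,0],[0,0,-8,0,0,0,0],[0,0,-12,0,0,0,0],[0,0,-14,0,0,0,0]]'; python3 -c "
from h import *
print(sh([.441,-.229,.17],R0))
im,c=snap('wrist');L=lab(im)
for b in blobs((L[:,:,2]>135)&(L[:,:,2]<150)&(L[:,:,0]>120),1000): print(b[0],b[1],b[3],onz(c,[b[0]],.034))"
```

```text
t: 15.88
tool_pos: [0.6036, 0.037, 0.0253]
tool_rot: [-2.221, -2.221, 0.001]
contact_force: [-1.2, 0.2, -0.8]
opening: 0.0597
t: 16.55
tool_pos: [0.6064, 0.0365, 0.1719]
tool_rot: [2.217, 2.216, 0.007]
contact_force: [2.7, -0.0, 0.4]
opening: 0.0858
[-2.656e+01 -1.652e+01  1.000e-01  8.000e-03  1.000e-03 -1.000e-03]
[275.46261801 199.51416178] 3919 [239 172  74  56] [[0.60151216 0.03769638 0.034     ]]
[273.90289906 328.56723716] 2863 [243 304  62  50] [[ 0.59926927 -0.09654877  0.034     ]]
```

```bash
python3 -m jog '[[-26.6,-16.5,0,0,0,0,0],[-26.6,-16.5,0,0,0,0,0],[-26.6,-16.5,0,0,0,0,0],[-26.6,-16.5,0,0,0,0,0],[-26.6,-16.5,0,0,0,0,0],[-26.6,-16.5,0,0,0,0,0],[-26.6,-16.5,0,0,0,0,0],[-26.6,-16.5,0,0,0,0,0]]'; python3 -m jog '[[0,0,1,0,0,0,0],[0,0,1,0,0,0,0]]'; python3 - <<'E'
from h import *
b,t=candle([.447,-.228]);print(sh([b[0]+.002,b[1],.014],yaw(t)))
E
```

```text
t: 17.27
tool_pos: [0.441, -0.2329, 0.1741]
tool_rot: [2.217, 2.209, 0.01]
contact_force: [-0.3, -0.3, 1.4]
opening: 0.0851
t: 17.43
tool_pos: [0.4397, -0.2335, 0.1624]
tool_rot: [2.222, 2.207, 0.01]
contact_force: [-0.6, 0.3, -0.2]
opening: 0.0851
candle [ 0.44   -0.2285  0.026 ] rect [ 440.2 -228.6] [46.9 63.7] ang -0.6 px [281. 196.] 3712
[ 4.300e-01 -0.000e+00  1.487e+01  1.200e-02  2.000e-03  6.000e-03]
```

```bash
python3 -m jog '[[0.4,0.1,4,0.012,0,0.006,0],[0.4,0.1,8,0.012,0,0.006,0],[0.4,0.1,12,0.012,0,0.006,0],[0.4,0.1,14.9,0.012,0,0.006,0],[0.4,0.1,14.9,0.012,0,0.006,0],[0.4,0.1,14.9,0.012,0,0.006,255],[0.4,0.1,14.9,0.012,0,0.006,255],[0.4,0.1,14.9,0.012,0,0.006,255]]'; python3 -m jog '[[0,0,0,0,0,0,255],[0,0,0,0,0,0,255],[0,0,-4,0,0,0,255],[0,0,-8,0,0,0,255],[0,0,-12,0,0,0,255],[0,0,-14,0,0,0,255],[0,0,-14,0,0,0,255]]';python3 -c "
from h import *
print(sh([.603,.137,.15],R0))"
```

```text
t: 18.15
tool_pos: [0.4454, -0.2298, 0.0167]
tool_rot: [2.228, 2.206, -0.001]
contact_force: [0.2, -1.0, -1.2]
opening: 0.0595
t: 18.73
tool_pos: [0.4484, -0.2316, 0.165]
tool_rot: [2.218, 2.196, 0.002]
contact_force: [0.3, -0.6, 0.0]
opening: 0.0596
[ 3.703e+01  1.507e+01  1.240e+00  1.600e-02  1.400e-02 -1.000e-02]
```

```bash
python3 -m jog '[[18.5,7.5,0,0.016,0.014,-0.01,255],[18.5,7.5,0,0.016,0.014,-0.01,255],[18.5,7.5,0,0.016,0.014,-0.01,255],[18.5,7.5,0,0.016,0.014,-0.01,255],[18.5,7.5,0,0.016,0.014,-0.01,255],[18.5,7.5,0,0.016,0.014,-0.01,255]]'; python3 -m jog '[[18.5,7.5,2,0,0,0,255],[18.5,7.5,3,0,0,0,255],[18.5,7.5,6,0,0,0,255],[18.5,7.5,6,0,0,0,255],[18.5,7.5,6,0,0,0,255],[18.5,7.5,6,0,0,0,255],[18.5,7.5,6,0,0,0,255]]'; python3 -c "
from h import *
print(sh([.603,.137,.025],R0))"
```

```text
t: 19.23
tool_pos: [0.5264, -0.0427, 0.1636]
tool_rot: [-2.214, -2.227, -0.004]
contact_force: [-0.1, -0.0, -1.2]
opening: 0.0594
t: 19.82
tool_pos: [0.5992, 0.1444, 0.1014]
tool_rot: [-2.209, -2.228, 0.002]
contact_force: [0.5, 0.2, -0.7]
opening: 0.0594
[-7.60e-01  4.00e-01  7.64e+00 -4.00e-03 -2.00e-03  9.00e-03]
```

```bash
python3 -m jog '[[-0.8,0.4,0,0,0,0,255],[-0.8,0.4,2,0,0,0,255],[-0.8,0.4,5,0,0,0,255],[-0.8,0.4,7,0,0,0,255],[-0.8,0.4,7.7,0,0,0,255],[-0.8,0.4,7.7,0,0,0,255],[-0.8,0.4,7.7,0,0,0,255]]'; python3 -m jog '[[0,0,0,0,0,0,80],[0,0,0,0,0,0,0],[0,0,0,0,0,0,0],[0,0,0,0,0,0,0],[0,0,-4,0,0,0,0],[0,0,-8,0,0,0,0],[0,0,-12,0,0,0,0],[0,0,-14,0,0,0,0]]'; python3 -c "
from h import *
print(sh([.602,-.097,.17],R0))
im,c=snap('wrist');L=lab(im)
for b in blobs((L[:,:,2]>135)&(L[:,:,2]<150)&(L[:,:,0]>120),1000): print(b[0],b[1],b[3],onz(c,[b[0]],.034))"
```

```text
t: 20.4
tool_pos: [0.6037, 0.1346, 0.0256]
tool_rot: [-2.212, -2.227, 0.0]
contact_force: [-0.2, -0.4, -0.3]
opening: 0.0594
t: 21.07
tool_pos: [0.6064, 0.1347, 0.172]
tool_rot: [2.212, 2.227, 0.01]
contact_force: [0.3, -0.0, 0.9]
opening: 0.085
[-2.316e+01 -6.000e-01  1.400e-01  6.000e-03 -2.000e-03  7.000e-03]
[276.91174948 204.51086957] 3864 [241 178  73  54] [[0.60262599 0.1317792  0.034     ]]
[275.48522316 298.18576598] 3316 [242 272  67  52] [[0.60157293 0.0372042  0.034     ]]
```

```bash
python3 -m jog '[[-23.2,-0.5,0,0,0,0,0],[-23.2,-0.5,0,0,0,0,0],[-23.2,-0.5,0,0,0,0,0],[-23.2,-0.5,0,0,0,0,0],[-23.2,-0.5,0,0,0,0,0],[-23.2,-0.5,0,0,0,0,0],[-23.2,-0.5,0,0,0,0,0],[-23.2,-0.5,0,0,0,0,0]]';  python3 - <<'E'
from h import *
b,t=candle([.603,-.1]);print(sh([b[0]+.002,b[1],.014],yaw(t)))
candle([.481,-.11])
E
```

```text
t: 21.78
tool_pos: [0.6047, -0.0983, 0.1746]
tool_rot: [2.213, 2.222, 0.017]
contact_force: [-0.0, -0.4, -0.0]
opening: 0.0855
candle [ 0.599  -0.1018  0.026 ] rect [ 599.3 -102.2] [47.7 63.2] ang -2.4 px [274. 202.] 3351
[-5.300e-01 -5.500e-01  1.604e+01  1.100e-02 -4.000e-03  4.800e-02]
candle [ 0.4667 -0.1105  0.026 ] rect [ 467.1 -110.7] [69.7 47.9] ang 3.0 px [131. 212.] 3357
```

```bash
python3 -m jog '[[-0.5,-0.5,4,0.01,0,0.048,0],[-0.5,-0.5,8,0.01,0,0.048,0],[-0.5,-0.5,12,0.01,0,0.048,0],[-0.5,-0.5,16,0.01,0,0.048,0],[-0.5,-0.5,16.1,0.01,0,0.048,0],[-0.5,-0.5,16.1,0.01,0,0.048,255],[-0.5,-0.5,16.1,0.01,0,0.048,255],[-0.5,-0.5,16.1,0.01,0,0.048,255]]'; python3 -m jog '[[0,0,0,0,0,0,255],[0,0,0,0,0,0,255],[0,0,-4,0,0,0,255],[0,0,-8,0,0,0,255],[0,0,-12,0,0,0,255],[0,0,-12,0,0,0,255],[0,0,-12,0,0,0,255]]';python3 -c "
from h import *
print(sh([.603,.0855,.12],R0))"
```

```text
t: 22.55
tool_pos: [0.6043, -0.1009, 0.0172]
tool_rot: [2.263, 2.175, 0.01]
contact_force: [0.8, -0.0, -0.7]
opening: 0.0595
t: 23.13
tool_pos: [0.6065, -0.1021, 0.1431]
tool_rot: [2.256, 2.168, 0.018]
contact_force: [-0.4, 0.0, -1.7]
opening: 0.0596
[ 1.873e+01 -1.140e+00  2.290e+00  1.700e-02  0.000e+00 -4.000e-02]
```

```bash
python3 -m jog '[[18.7,-0.3,0,0.01,0,-0.04,255],[18.7,-0.3,0,0.01,0,-0.04,255],[18.7,-0.3,0,0.01,0,-0.04,255],[18.7,-0.3,0,0.01,0,-0.04,255],[18.7,-0.3,0,0.01,0,-0.04,255],[18.7,-0.3,0,0.01,0,-0.04,255],[18.7,-0.3,0,0.01,0,-0.04,255]]';python3 -c "
from h import *
print(sh([.603,.0855,.025],R0))"
```

```text
t: 23.72
tool_pos: [0.6101, 0.0858, 0.1419]
tool_rot: [2.216, 2.221, 0.004]
contact_force: [0.5, -0.7, -1.0]
opening: 0.0595
[-1.000e-02 -7.700e-01  1.169e+01  5.000e-03  1.000e-03  3.000e-03]
```

```bash
python3 -m jog '[[0,-0.8,4,0,0,0,255],[0,-0.8,6,0,0,0,255],[0,-0.8,8,0,0,0,255],[0,-0.8,9.5,0,0,0,255],[0,-0.8,10.5,0,0,0,255],[0,-0.8,11.4,0,0,0,255],[0,-0.8,11.7,0,0,0,255],[0,-0.8,11.7,0,0,0,255]]'; python3 -m jog '[[0,0,0,0,0,0,255],[0,0,0,0,0,0,80],[0,0,0,0,0,0,0],[0,0,0,0,0,0,0],[0,0,0,0,0,0,0],[0,0,-4,0,0,0,0],[0,0,-8,0,0,0,0],[0,0,-12,0,0,0,0]]'; python3 -m jog '[[0,0,-2,0,0,0,0],[0,0,-2,0,0,0,0]]'; python3 -c "
from h import *
print(sh([.475,-.11,.17],R0))
im,c=snap('wrist','w7');L=lab(im)
for b in blobs((L[:,:,2]>135)&(L[:,:,2]<150)&(L[:,:,0]>120),1000): print(b[0],b[1],b[3],onz(c,[b[0]],.034))"
```

```text
t: 24.38
tool_pos: [0.603, 0.087, 0.0247]
tool_rot: [2.221, 2.221, 0.011]
contact_force: [0.9, 9.9, -1.4]
opening: 0.0604
t: 25.05
tool_pos: [0.6013, 0.0856, 0.1449]
tool_rot: [-2.222, -2.22, -0.007]
contact_force: [1.3, 0.6, 0.5]
opening: 0.0854
t: 25.22
tool_pos: [0.6052, 0.0849, 0.1729]
tool_rot: [2.217, 2.213, 0.021]
contact_force: [0.5, 0.4, 0.6]
opening: 0.0853
[-1.951e+01 -1.300e+01  2.000e-02  1.600e-02 -3.000e-03 -1.000e-03]
[276.06940933 141.21604229] 4351 [238 112  77  59] [[0.60225789 0.1370158  0.034     ]]
[275.34378074 223.57160928] 7115 [239 173  73 103] [[0.60120846 0.06392881 0.034     ]]
```

```bash
python3 -m jog '[[-19.5,-12.9,0,0.01,0,0,0],[-19.5,-12.9,0,0.01,0,0,0],[-19.5,-12.9,0,0.01,0,0,0],[-19.5,-12.9,0,0.01,0,0,0],[-19.5,-12.9,0,0.01,0,0,0],[-19.5,-12.9,0,0.01,0,0,0],[-19.5,-12.9,0,0.01,0,0,0],[-19.5,-12.9,0,0.01,0,0,0]]';  python3 - <<'E'
from h import *
b,t=candle([.475,-.11]);print(sh([b[0]+.002,b[1],.014],yaw(t)))
E
```

```text
t: 25.93
tool_pos: [0.4728, -0.1108, 0.1654]
tool_rot: [-2.224, -2.213, -0.003]
contact_force: [-0.6, 0.9, -0.4]
opening: 0.0853
candle [ 0.4738 -0.11    0.026 ] rect [ 473.7 -110.4] [63.4 47.8] ang 3.3 px [284. 200.] 3630
[-6.000e-02  2.600e-01  1.517e+01 -1.000e-03 -4.000e-03 -6.000e-02]
```

```bash
python3 -m jog '[[0,0.3,4,0,0,-0.06,0],[0,0.3,8,0,0,-0.06,0],[0,0.3,12,0,0,-0.06,0],[0,0.3,15.1,0,0,-0.06,0],[0,0.3,15.1,0,0,-0.06,0],[0,0.3,15.1,0,0,-0.06,255],[0,0.3,15.1,0,0,-0.06,255],[0,0.3,15.1,0,0,-0.06,255]]'; python3 -m jog '[[0,0,0,0,0,0,255],[0,0,0,0,0,0,255],[0,0,-4,0,0,0,255],[0,0,-8,0,0,0,255],[0,0,-12,0,0,0,255],[0,0,-14,0,0,0,255],[0,0,-14,0,0,0,255],[0,0,-14,0,0,0,255]]';python3 -c "
from h import *
print(sh([.603,.0635,.165],R0))"
```

```text
t: 26.65
tool_pos: [0.4787, -0.1099, 0.0176]
tool_rot: [2.156, 2.284, 0.006]
contact_force: [0.3, -0.4, 0.4]
opening: 0.0597
t: 27.32
tool_pos: [0.4795, -0.1108, 0.1603]
tool_rot: [2.152, 2.28, 0.009]
contact_force: [-0.5, 0.1, -1.3]
opening: 0.0597
[ 1.668e+01  1.334e+01 -3.600e-01  8.000e-03 -0.000e+00  5.800e-02]
```

```bash
python3 -m jog '[[16.7,13.1,-0.4,0.008,0,0.058,255],[16.7,13.1,-0.4,0.008,0,0.058,255],[16.7,13.1,-0.4,0.008,0,0.058,255],[16.7,13.1,-0.4,0.008,0,0.058,255],[16.7,13.1,-0.4,0.008,0,0.058,255],[16.7,13.1,-0.4,0.008,0,0.058,255],[16.7,13.1,-0.4,0.008,0,0.058,255],[16.7,13.1,-0.4,0.008,0,0.058,255]]';python3 -c "
from h import *
print(sh([.603,.0635,.066],R0))
im,c=snap('wrist');L=lab(im);p=get_obs()['tool_pos']
for b in blobs((L[:,:,2]>135)&(L[:,:,2]<150)&(L[:,:,0]>120),1000): print(b[0],b[1],b[3],onz(c,[b[0]],p[2]+.009))"
```

```text
t: 27.98
tool_pos: [0.5993, 0.0635, 0.163]
tool_rot: [-2.219, -2.22, 0.004]
contact_force: [0.3, 0.1, -0.9]
opening: 0.0595
[ 0.0e+00  4.1e-01  9.7e+00 -4.0e-03  0.0e+00  1.0e-03]
[287.65486903 114.23735253] 5001 [247  83  83  64] [[0.60032378 0.13737889 0.17248825]]
[281.75994368 262.69029391] 22728 [203 149 155 196] [[0.5982315  0.07640768 0.17248825]]
```

```bash
python3 -m jog '[[0,0.4,3,0,0,0,255],[0,0.4,6,0,0,0,255],[0,0.4,8,0,0,0,255],[0,0.4,9,0,0,0,255],[0,0.4,9.6,0,0,0,255],[0,0.4,9.7,0,0,0,255],[0,0.4,9.7,0,0,0,255],[0,0.4,9.7,0,0,0,255]]'; python3 -m jog '[[0,0,0.1,0,0,0,200],[0,0,0.1,0,0,0,80],[0,0,0.1,0,0,0,0],[0,0,0.1,0,0,0,0],[0,0,0.1,0,0,0,0],[0,0,0.1,0,0,0,0],[0,0,-5,0,0,0,0],[0,0,-9,0,0,0,0]]'; python3 -m jog '[[0,0,-6,0,0,0,0],[0,0,-6,0,0,0,0],[0,0,-6,0,0,0,0]]'; python3 -c "
from h import *
im,c=snap('wrist');L=lab(im);print(get_obs()['tool_pos'])
for b in blobs((L[:,:,2]>135)&(L[:,:,2]<150)&(L[:,:,0]>120),1000): print(b[0],b[1],b[3],onz(c,[b[0]],.06))
im,c=snap('side');L=lab(im);
cv2.imwrite('pics/s2.png',cv2.resize(im[80:290,100:340],None,fx=3.2,fy=2.8)[:,:,::-1])"
```

```text
t: 28.7
tool_pos: [0.6034, 0.0622, 0.0674]
tool_rot: [-2.223, -2.22, 0.002]
contact_force: [1.0, 0.3, -1.1]
opening: 0.0595
t: 29.37
tool_pos: [0.6006, 0.0623, 0.1467]
tool_rot: [-2.218, -2.215, 0.011]
contact_force: [1.4, -0.2, 0.7]
opening: 0.0853
t: 29.62
tool_pos: [0.6046, 0.0623, 0.2141]
tool_rot: [2.221, 2.219, 0.002]
contact_force: [0.4, -0.2, -0.1]
opening: 0.0854
[0.60300776 0.0623478  0.2104325 ]
[278.5183152  161.48148518] 10019 [242  87  73 149] [[0.60166058 0.09480593 0.06      ]]
```

View pics/s2.png

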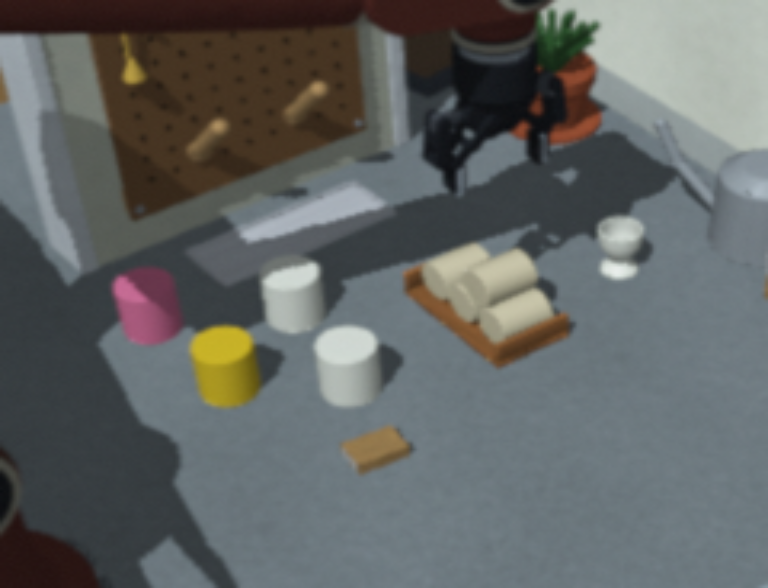

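```bash
python3 - <<'E'
import pickle
from h import *
S=pickle.load(open("scene0.pkl","rb"));D=pickle.load(open("side0.pkl","rb"))
print("yel",tri(S[1],(352.3,201.2),D[1],(169.9,210.2)),"pink",tri(S[1],(394.5,200),D[1],(147,189)))
print("cups",tri(S[1],(335.2,220.8),D[1],(208.7,210.7)),tri(S[1],(383.6,222.9),D[1],(191.6,184.6)))
print(sh([.428,.066,.22],R0))
E
```

```text
yel (array([0.33432775, 0.1393448 , 0.03789141]), np.float64(0.0026847160003559906)) pink (array([0.32767856, 0.27499635, 0.03288577]), np.float64(0.0028570934181298274))
cups (array([0.4293133 , 0.0673706 , 0.03452403]), np.float64(0.002104051694051765)) (array([0.45146324, 0.20324011, 0.03582654]), np.float64(0.003958729326000594))
[ 3.400e-01 -1.737e+01 -1.110e+00 -8.000e-03  0.000e+00 -1.000e-03]
```

```bash
cat >> h.py <<'E'
def cup(near,rad=70):
    im,c=snap("wrist");L=lab(im);uv=proj(c,[[near[0],near[1],.068]])[0]
    for thr in(205,215,225,235):
        bs=[b for b in blobs((L[:,:,0]>thr),1200) if np.hypot(*(b[0]-uv))<rad]
        for b in bs:
            ct=max(cv2.findContours(b[2].astype(np.uint8),0,1)[0],key=len).reshape(-1,2)
            X=onz(c,ct,.068)[:,:2]*1000;(ce,r)=cv2.minEnclosingCircle(X.astype(np.float32));e=cv2.fitEllipse(X.astype(np.float32))
            print(thr,b[1],"circ",np.round(ce,1),round(r,1),"ell",np.round(e[0],1),np.round(e[1],1))
    return im
E
python3 -m jog '[[0.3,-17.4,-1,0,0,0,0],[0.3,-17.4,-1,0,0,0,0],[0.3,-17.4,-1,0,0,0,0],[0.3,-17.4,-1,0,0,0,0],[0.3,-17.4,-1,0,0,0,0],[0.3,-17.4,-1,0,0,0,0],[0.3,-17.4,-1,0,0,0,0]]';  python3 - <<'E'
from h import *
cup([.428,.068]);print(sh([.428,.068,.033],R0))
E
```

```text
t: 30.3
tool_pos: [0.4274, 0.0656, 0.2176]
tool_rot: [-2.218, -2.216, 0.011]
contact_force: [0.5, -0.8, 0.8]
opening: 0.0853
205 3041 circ [423.9  68.3] 29.1 ell [424.   68.4] [56.8 57.1]
215 3007 circ [424.1  68.6] 28.9 ell [424.   68.5] [56.4 56.9]
225 2967 circ [423.9  68.4] 28.7 ell [423.9  68.5] [55.9 56.5]
235 2857 circ [423.8  68.3] 28.2 ell [423.9  68.3] [55.1 55.3]
[ 2.50e-01  1.60e-01  1.85e+01 -9.00e-03  0.00e+00 -1.00e-03]
```

```bash
python3 -m jog '[[0.3,0,4,-0.009,0,0,0],[0.3,0,8,-0.009,0,0,0],[0.3,0,12,-0.009,0,0,0],[0.3,0,15,-0.009,0,0,0],[0.3,0,18,-0.009,0,0,0],[0.3,0,18.5,-0.009,0,0,0],[0.3,0,18.5,-0.009,0,0,0],[0.3,0,18.5,-0.009,0,0,255]]' 60; python3 -m jog '[[0,0,0,0,0,0,255],[0,0,0,0,0,0,255],[0,0,0,0,0,0,255],[0,0,0,0,0,0,255]]'; python3 -m jog '[[0,0,-4,0,0,0,255],[0,0,-8,0,0,0,255],[0,0,-12,0,0,0,255],[0,0,-16,0,0,0,255],[0,0,-20,0,0,0,255],[0,0,-22,0,0,0,255],[0,0,-22,0,0,0,255]]';python3 - <<'E'
from h import *
b=np.radians(2.3)
ex=np.array([np.cos(b),np.sin(b),0]);out=np.array([np.sin(b),-np.cos(b),0]);e=.669*out+np.array([0,0,.743]);n=np.cross(e,ex)
if n[2]<0:n=-n
Rp=Ro.from_matrix(np.c_[np.cross(ex,-e),ex,-e]);print(e,n)
for t in([.4657,.3363,.1894],[.5861,.3421,.1889]):
    print("pre",(np.array(t)+e*.06).round(4))
print(get_obs()["q"],sh([.466,.20,.26],Rp))
E
```

```text
t: 31.02
tool_pos: [0.4277, 0.0684, 0.0337]
tool_rot: [2.223, 2.219, -0.0]
contact_force: [0.2, -0.4, 1.1]
opening: 0.0754
t: 31.35
tool_pos: [0.4305, 0.0683, 0.0366]
tool_rot: [2.22, 2.216, 0.007]
contact_force: [1.1, 0.3, 7.2]
opening: 0.0585
t: 31.93
tool_pos: [0.4319, 0.0685, 0.2644]
tool_rot: [2.213, 2.21, 0.021]
contact_force: [0.6, 0.1, -1.4]
opening: 0.0585
[ 0.02684817 -0.66846105  0.743     ] [-0.02981792  0.74240144  0.669     ]
pre [0.4673 0.2962 0.234 ]
pre [0.5877 0.302  0.2335]
[-1.30706345e-02 -4.50711952e-01  2.00551367e+00 -4.06009540e-04
  1.56718460e+00 -1.15682852e-02] [13.16   3.38   0.5    0.034  0.734 -0.033]
```

```bash
cat >> h.py <<'E'
_b=np.radians(2.3)
ex=np.array([np.cos(_b),np.sin(_b),0]);e=.669*np.array([np.sin(_b),-np.cos(_b),0])+np.array([0,0,.743]);n=np.cross(ex,-e)
Rp=Ro.from_matrix(np.c_[n,ex,-e]);T0=np.array([.4657,.3363,.1894]);T1=np.array([.5861,.3421,.1889])
E
python3 -c "
from h import *
print(n,sh(T1+.10*e,Rp))"
```

```text
[-0.02981792  0.74240144  0.669     ] [20.7   15.66   0.42   0.034  0.734 -0.033]
```

```bash
python3 -m jog '[[20,15.7,0.4,0.034,0.734,-0.033,255],[20,15.7,0.4,0.034,0.734,-0.033,255],[20,15.7,0.4,0.034,0.734,-0.033,255],[20,15.7,0.4,0.034,0.734,-0.033,255],[20,15.7,0.4,0.034,0.734,-0.033,255],[20,15.7,0.4,0.034,0.734,-0.033,255],[20,15.7,0.4,0.034,0.734,-0.033,255],[20,15.7,0.4,0.034,0.734,-0.033,255]]'; python3 -m jog '[[0,0,0,0,0,0,255],[0,0,0,0,0,0,255]]'; python3 -c "
from h import *
print(get_obs()['q'],sh(T1+.10*e,Rp))
for k in('scene','side'):
    im,c=snap(k);p=proj(c,[T1,T0,T1+.1*e])
    print(k,p.round(1).tolist());u,v=p[0].astype(int)
    cv2.imwrite('pics/p_%s.png'%k,cv2.resize(im[v-45:v+45,u-60:u+60],None,fx=6,fy=6)[:,:,::-1])
a=cv2.imread('pics/p_scene.png');b=cv2.imread('pics/p_side.png');cv2.imwrite('pics/pp.png',cv2.resize(np.hstack([a,b]),(800,300)))
"
```

```text
t: 32.6
tool_pos: [0.5888, 0.2685, 0.2598]
tool_rot: [-1.753, -1.823, -0.666]
contact_force: [0.1, -0.3, -0.1]
opening: 0.0584
t: 32.77
tool_pos: [0.588, 0.2682, 0.2596]
tool_rot: [-1.754, -1.824, -0.665]
contact_force: [-0.5, -0.1, -0.9]
opening: 0.0586
[ 0.02180442  0.03564438  1.71341677  0.73629662  1.45582898 -0.13016989] [ 0.76   0.11   0.2   -0.005  0.002 -0.003]
scene [[460.9, 202.1], [440.6, 178.0], [442.2, 177.4]]
side [[199.5, 110.9], [168.5, 124.5], [209.6, 100.2]]
```

```bash
python3 -m jog '[[0.7,0.1,1,0,0,0,255],[0.7,0.1,3,0,0,0,255],[0.7,0.1,5,0,0,0,255],[0.7,0.1,7,0,0,0,255],[0.7,0.1,8,0,0,0,255],[0.7,0.1,8,0,0,0,255]]'; python3 -c "
from h import *
print(sh(T1-.024*e,Rp))"
```

```text
t: 33.37
tool_pos: [0.5847, 0.328, 0.2037]
tool_rot: [-1.752, -1.824, -0.662]
contact_force: [-0.3, -0.2, -1.2]
opening: 0.0581
[ 6.00e-02  2.30e-01  4.43e+00 -8.00e-03  2.00e-03 -3.00e-03]
```

```bash
python3 -m jog '[[0.1,0.2,1,0,0,0,255],[0.1,0.2,2,0,0,0,255],[0,0.2,3,0,0,0,255],[0,0.2,3.7,0,0,0,255],[0,0.2,4.2,0,0,0,255],[0,0.2,4.2,0,0,0,255]]'; python3 -c "
from h import *
print(sh(T1-.024*e,Rp))"
```

```text
t: 33.87
tool_pos: [0.5847, 0.3564, 0.1711]
tool_rot: [-1.752, -1.824, -0.66]
contact_force: [-0.3, 0.4, -0.8]
opening: 0.0588
[ 0.13   0.08   0.12  -0.009  0.003 -0.004]
```

```bash
python3 -m jog '[[-0.4,0.1,0.1,0,0,0,255],[-0.8,0.1,0.2,0,0,0,255],[-1.1,0.1,0.2,0,0,0,255],[-1.1,0.1,0.2,0,0,0,255]]'; python3 -m jog '[[-0.2,0,0.1,0,0,0,255],[-0.3,0,0.1,0,0,0,255],[-0.3,0,0.1,0,0,0,255]]'
```

```text
t: 34.2
tool_pos: [0.5864, 0.3488, 0.1622]
tool_rot: [-1.753, -1.824, -0.661]
contact_force: [0.1, -2.8, 0.6]
opening: 0.0585
t: 34.45
tool_pos: [0.5872, 0.347, 0.1604]
tool_rot: [-1.754, -1.824, -0.663]
contact_force: [-0.4, -1.6, 5.3]
opening: 0.0586
```

```bash
python3 -m jog '[[0,0,0,0,0,0,60],[0,0,0,0,0,0,0],[0,0,0,0,0,0,0],[0,0,0,0,0,0,0],[0,0,0,0,0,0,0],[0,0,0,0,0,0,0],[0,0,0,0,0,0,0],[0,0,0,0,0,0,0]]'; python3 -m jog '[[0,0,-2,0,0,0,0],[0,0,-4,0,0,0,0],[0,0,-7,0,0,0,0],[0,0,-10,0,0,0,0],[0,0,-13,0,0,0,0],[0,0,-13,0,0,0,0]]'; python3 -c "
from h import *
import pickle
print(sh([.45,.20,.25],R0))
A=snap('side');B=snap('scene');pickle.dump((A,B),open('c1.pkl','wb'))
o=[]
for im,c in(A,B):
    p=proj(c,[T1-.026*e-.016*n])[0];u,v=p.astype(int);L=lab(im)
    m=(abs(L[:,:,2]-128)<8)&(L[:,:,0]>(125 if im is A[0] else 120))
    print(p,[(b[0].round(1).tolist(),b[1],b[3].tolist()) for b in blobs(m,60,(u-25,v-25,u+25,v+25))])
    o.append(cv2.resize(im[v-40:v+40,u-50:u+50],(400,320),interpolation=cv2.INTER_CUBIC))
cv2.imwrite('pics/c1.png',np.hstack(o)[:,:,::-1])
"
```

```text
t: 35.12
tool_pos: [0.5872, 0.347, 0.1604]
tool_rot: [-1.754, -1.824, -0.663]
contact_force: [-0.7, 0.2, 0.7]
opening: 0.0853
t: 35.62
tool_pos: [0.5945, 0.2581, 0.2634]
tool_rot: [-1.756, -1.827, -0.674]
contact_force: [0.7, -0.4, 1.6]
opening: 0.0851
[-4.780e+00 -1.467e+01 -2.520e+00 -1.200e-02 -7.300e-01  3.800e-02]
[199.27464287 117.77550602] [([221.8, 113.9], 103, [219, 100, 5, 32]), ([199.7, 116.8], 361, [188, 106, 25, 23])]
[460.16255003 211.9363902 ] [([452.3, 214.9], 1413, [435, 186, 42, 50])]
```

View pics/c1.png

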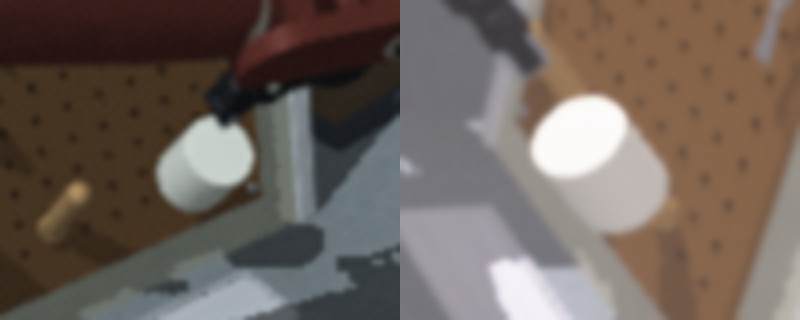

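```bash
python3 -m jog '[[-5,-14.5,-2,-0.012,-0.73,0.038,0],[-5,-14.5,-2,-0.012,-0.73,0.038,0],[-5,-14.5,-2,-0.012,-0.73,0.038,0],[-5,-14.5,-2,-0.012,-0.73,0.038,0],[-5,-14.5,-2,-0.012,-0.73,0.038,0],[-5,-14.5,-2,-0.012,-0.73,0.038,0],[-5,-14.5,-2,-0.012,-0.73,0.038,0],[-5,-14.5,-2,-0.012,-0.73,0.038,0]]';  python3 - <<'E'
from h import *
cup([.45,.203],90);print(sh([.45,.203,.034],R0))
E
```

```text
t: 36.38
tool_pos: [0.4483, 0.2049, 0.2393]
tool_rot: [-2.21, -2.222, 0.009]
contact_force: [-0.6, -0.5, -0.1]
opening: 0.0852
205 2703 circ [444.9 204. ] 29.3 ell [444.8 204. ] [57.5 57.8]
215 2668 circ [444.9 204.2] 29.2 ell [444.9 204.2] [57.  57.5]
225 2635 circ [444.9 204.2] 29.1 ell [445.  204.2] [56.7 57. ]
235 2586 circ [445.  204.2] 28.8 ell [445.  204.1] [56.1 56.6]
[-1.200e-01  3.400e-01  2.052e+01 -1.000e-02 -1.000e-03  4.000e-03]
```

```bash
python3 -m jog '[[0,0.1,4,-0.01,0,0,0],[0,0.1,8,-0.01,0,0,0],[0,0.1,12,-0.01,0,0,0],[0,0.1,16,-0.01,0,0,0],[0,0.1,19,-0.01,0,0,0],[0,0.1,20.5,-0.01,0,0,0],[0,0.1,20.5,-0.01,0,0,0],[0,0.1,20.5,-0.01,0,0,255]]' 60; python3 -m jog '[[0,0,0,0,0,0,255],[0,0,0,0,0,0,255],[0,0,0,0,0,0,255],[0,0,0,0,0,0,255]]'; python3 -m jog '[[0,0,-4,0,0,0,255],[0,0,-8,0,0,0,255],[0,0,-12,0,0,0,255],[0,0,-16,0,0,0,255],[0,0,-20,0,0,0,255],[0,0,-23,0,0,0,255],[0,0,-23,0,0,0,255]]';python3 -c "
from h import *
print(sh(T0+.10*e,Rp))"
```

```text
t: 37.1
tool_pos: [0.4469, 0.2032, 0.0329]
tool_rot: [-2.217, -2.221, 0.002]
contact_force: [0.5, -0.7, 0.3]
opening: 0.0755
t: 37.43
tool_pos: [0.4486, 0.2035, 0.0349]
tool_rot: [-2.219, -2.223, -0.003]
contact_force: [0.7, -1.0, 3.8]
opening: 0.0587
t: 38.02
tool_pos: [0.4516, 0.204, 0.2744]
tool_rot: [2.215, 2.219, 0.024]
contact_force: [1.3, 0.2, 0.5]
opening: 0.0588
[ 6.53   1.68   1.14   0.029  0.727 -0.031]
```

```bash
python3 -m jog '[[6,1.7,1,0.029,0.727,-0.031,255],[6,1.7,1,0.029,0.727,-0.031,255],[6,1.7,1,0.029,0.727,-0.031,255],[6,1.7,1,0.029,0.727,-0.031,255],[6,1.7,1,0.029,0.727,-0.031,255],[6,1.7,1,0.029,0.727,-0.031,255],[6,1.7,1,0.029,0.727,-0.031,255],[6,1.7,1,0.029,0.727,-0.031,255]]'; python3 -c "
from h import *
print(get_obs()['q'],sh(T0+.10*e,Rp))"
```

```text
t: 38.68
tool_pos: [0.4683, 0.2631, 0.2635]
tool_rot: [-1.757, -1.823, -0.669]
contact_force: [0.4, -0.2, -0.2]
opening: 0.0588
[ 0.01651523 -0.26669201  1.98394605  0.73446167  1.47837464 -0.11233551] [ 0.48   0.04   0.4   -0.001  0.002 -0.003]
```

```bash
python3 -m jog '[[0.5,0.1,1,0,0,0,255],[0.5,0.1,3,0,0,0,255],[0.5,0.1,5,0,0,0,255],[0.5,0.1,7,0,0,0,255],[0.5,0.1,8.2,0,0,0,255],[0.5,0.1,8.2,0,0,0,255]]'; python3 -c "
from h import *
print(sh(T0-.024*e,Rp))"
```

```text
t: 39.18
tool_pos: [0.4649, 0.3237, 0.2037]
tool_rot: [-1.754, -1.825, -0.663]
contact_force: [0.2, 0.1, -1.0]
opening: 0.0588
[-1.0e-02  1.6e-01  4.3e+00 -6.0e-03  4.0e-03 -2.0e-03]
```

```bash
python3 -m jog '[[0,0.2,1,0,0,0,255],[0,0.2,2,0,0,0,255],[0,0.2,3,0,0,0,255],[0,0.2,3.7,0,0,0,255],[0,0.2,4.2,0,0,0,255],[0,0.2,4.2,0,0,0,255]]';  python3 -m jog '[[-0.4,0.1,0.1,0,0,0,255],[-0.8,0.1,0.2,0,0,0,255],[-1.1,0.1,0.2,0,0,0,255],[-1.1,0.1,0.2,0,0,0,255]]'; python3 -m jog '[[-0.2,0,0.1,0,0,0,255],[-0.3,0,0.1,0,0,0,255],[-0.3,0,0.1,0,0,0,255]]'; python3 -c "
from h import *
print(sh(T0-.024*e-.012*n,Rp))"
```

```text
t: 39.68
tool_pos: [0.4649, 0.352, 0.1712]
tool_rot: [-1.754, -1.825, -0.661]
contact_force: [-1.0, 0.9, -0.0]
opening: 0.059
t: 40.02
tool_pos: [0.4661, 0.3445, 0.1617]
tool_rot: [-1.755, -1.824, -0.66]
contact_force: [0.6, 0.4, -1.1]
opening: 0.0589
t: 40.27
tool_pos: [0.4661, 0.3426, 0.1588]
tool_rot: [-1.755, -1.823, -0.66]
contact_force: [0.1, -0.7, -1.1]
opening: 0.0591
[ 0.38  -0.07  -0.3   -0.008  0.004 -0.005]
```

```bash
python3 -m jog '[[0,0,0,0,0,0,60],[0,0,0,0,0,0,0],[0,0,0,0,0,0,0],[0,0,0,0,0,0,0],[0,0,0,0,0,0,0],[0,0,0,0,0,0,0],[0,0,0,0,0,0,0]]'; python3 -m jog '[[0,0,-2,0,0,0,0],[0,0,-4,0,0,0,0],[0,0,-7,0,0,0,0],[0,0,-10,0,0,0,0],[0,0,-13,0,0,0,0],[0,0,-15,0,0,0,0]]'; python3 -m jog '[[-12,-5,-6,0,0,0,0],[-12,-5,-6,0,0,0,0],[-12,-5,-6,0,0,0,0],[-12,-5,-6,0,0,0,0],[-12,-5,-6,0,0,0,0],[-12,-5,-6,0,0,0,0]]'; python3 - <<'E'
from h import *
A=snap('side');B=snap('scene');o=[]
for k,(im,c) in enumerate((A,B)):
    print(proj(c,[T0-.026*e-.016*n,T1-.026*e-.016*n]).round(1).tolist())
    if k==0:
        L=lab(im);m=(abs(L[:,:,2]-128)<8)&(L[:,:,0]>125)
        print([(b[0].round(1).tolist(),b[1]) for b in blobs(m,150,(140,90,222,150))])
    print([(b[0].round(1).tolist(),b[1]) for b in blobs(lab(im)[:,:,2]>136,200)])
    o.append(cv2.resize(im[80:330,100:360] if k==0 else im[140:320,110:510],(400,385) if k==0 else (800-400,180),interpolation=cv2.INTER_CUBIC))
o[1]=np.vstack([o[1],np.zeros((205,400,3),np.uint8)])
im=B[0];p=cv2.resize(im[175:250,425:505],(216,203));q=cv2.resize(im[235:295,315:400],(184,130));o[1][182:385,:216]=p;o[1][182:312,216:400]=q
cv2.imwrite('pics/fin.png',np.hstack(o)[:,:,::-1])
E
```

```text
t: 40.85
tool_pos: [0.4662, 0.3427, 0.1589]
tool_rot: [-1.755, -1.823, -0.66]
contact_force: [0.1, 0.8, 0.3]
opening: 0.085
t: 41.35
tool_pos: [0.472, 0.2417, 0.2734]
tool_rot: [-1.756, -1.825, -0.663]
contact_force: [1.3, 0.1, 0.6]
opening: 0.0854
t: 41.85
tool_pos: [0.4273, 0.1097, 0.2385]
tool_rot: [-1.758, -1.823, -0.665]
contact_force: [0.1, 0.4, -0.0]
opening: 0.0856
[[168.7, 131.4], [199.3, 117.8]]
[([199.1, 117.5], 296)]
[([131.5, 76.7], 16876), ([11.0, 43.7], 872), ([7.0, 96.6], 524), ([272.1, 109.5], 1080), ([252.7, 188.9], 1115), ([418.0, 218.0], 1299), ([374.3, 199.6], 319), ([170.0, 210.2], 566), ([217.3, 239.8], 224), ([468.2, 272.8], 2521), ([527.1, 379.3], 5823), ([7.3, 402.6], 586)]
[[440.2, 187.5], [460.2, 211.9]]
[([306.7, 41.2], 2308), ([532.5, 72.0], 925), ([316.8, 101.3], 339), ([344.4, 101.0], 302), ([485.0, 168.7], 7896), ([299.0, 146.3], 491), ([26.7, 194.9], 5878), ([351.9, 201.8], 615), ([354.5, 262.5], 2278), ([66.2, 328.4], 6352), ([515.3, 333.5], 3812), ([172.0, 360.5], 2874), ([255.5, 375.5], 438), ([306.1, 380.8], 259), ([411.8, 408.4], 7328)]
```

View pics/fin.png

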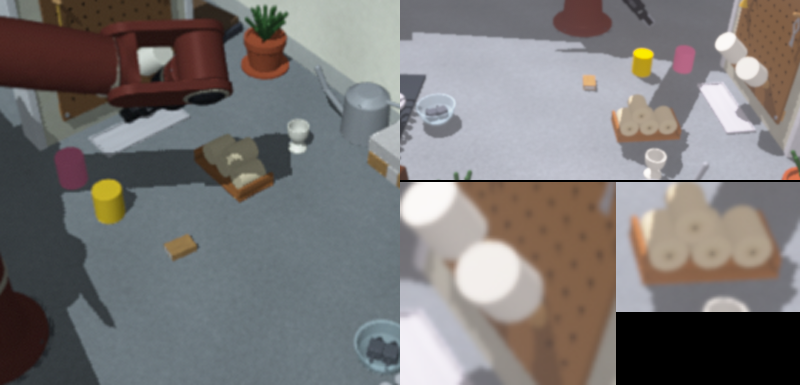

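```bash
python3 -m jog '[[-3,0,-3,0,0,0,0],[-6,0,-6,0,0,0,0],[-6,0,-6,0,0,0,0],[-6,0,-6,0,0,0,0],[-6,0,-6,0,0,0,0],[-6,0,-6,0,0,0,0]]' && python3 - <<'E'
from h import *
from station import finish_job
A=snap('scene');B=snap('scene');L=lab(B[0])
d=np.abs(A[0].astype(int)-B[0]).max(2);print("still",(d[170:320,110:400]>25).sum(),(d[175:250,425:505]>25).sum())
s=snap('side');Ls=lab(s[0])
print("side cups",[(b[0].round(1).tolist(),b[1]) for b in blobs((abs(Ls[:,:,2]-128)<8)&(Ls[:,:,0]>125),150,(150,100,216,145))])
print("scene tops",[(b[0].round(1).tolist(),b[1]) for b in blobs(L[:,:,0]>235,40,(420,165,490,245))], proj(B[1],[T0+.008*e-.016*n,T1+.008*e-.016*n]).round(1).tolist())
finish_job()
E
```

```text
t: 42.45
tool_pos: [0.4308, 0.0273, 0.2438]
tool_rot: [-1.753, -1.827, -0.664]
contact_force: [0.1, 0.2, -0.2]
opening: 0.0855
still 0 0
side cups []
scene tops [([435.0, 181.1], 233), ([456.9, 207.7], 340), ([429.4, 235.9], 360)] [[434.2, 179.8], [454.1, 204.0]]
the job is handed in; nothing more can be done
```

I put both dreidels in the glass bowl and stacked the four spare candles in the trough, three on the floor and one saddled between two of them. Each white cup hangs on its own peg. I handed the job in after about 43 s of robot time; no verdict was reported.

- **Dreidels:** a close picture showed both lying side by side in the bowl, and the last scene picture still showed them there.
- **Candles:** after placing, I measured x ≈ 0.601–0.602 m against a trough centre of about 0.602 m. The scene picture showed the stack intact. I did not measure its heights.
- **Cups:**
  - For the first cup (second peg), an early check matched the expected spot within about 1 pixel. In the last check its bottom read about 3–4 pixels low in the scene view.
  - For the second cup (first peg), the last scene check was within about 1.5 pixels.
  - The side view could not confirm either cup at the end, because the arm blocked it.
- **Everything else:** two scene pictures taken just before handing in showed no movement. The egg cup and matchbox looked unmoved in the final pictures. The menorah lay mostly outside the final crop, but the arm kept clear of it. I left the yellow and pink look-alikes alone.

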